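# Load the parts dryer with its lid propped by the transformer

## Robot

A 6-joint arm with a two-finger parallel gripper is mounted at the origin on the work surface. World frame = base frame: x ahead of the robot, y to its left, z up, the work surface at z = 0. Lengths are in m, angles in rad, forces in N, time in s.
With the tool pointing down it reaches from about 0.275 to 0.75 m from the base axis. Payload 10.2 kg.
Tool frame: the origin (TCP) lies between the finger pads; the fingertips stand 11 mm ahead of it and the grasp point (between the pads) lies 8 mm behind it; z points along the fingers, y is the line along which they close (so a half turn about z gives the same grasp; the last joint's range is limited). The gripper opens to 88 mm and grips with 3 to 60 N. Pads are 18 mm wide; open, the fingers measure 123 mm over their backs; the gripper's body (75 mm by 187 mm) begins 45 mm behind the grasp point.
Start: joints at [-1.406, 0.313, 1.498, -0, 1.331, -0.223], TCP at [0.199, -0.486, 0.25] pointing down, gripper open.
Joint ranges: [-2.94, 2.94], [-0.97, 2.17], [0.19, 2.56], [-1.23, 4.37], [0.02, 3.11], [-2.88, 2.88]. Speed limits (rad/s): [2.39, 2.39, 3.01, 3.14, 3.14, 3.14].

## Interface

Orientations are given as a rotation vector (axis times angle).
In Python, from plant import r, cams, ticket, models gives the robot as it stands.
- The arm moves only by the shell command python3 -m inch 'ROWS'. ROWS is JSON, a list of rows, each an object of numbers: "rx", "ry", "rz": the turn, a rotation vector about the tool's x, y, z in rad; "dx", "dy", "dz": the shift along the tool's x, y, z in m; "claw": the finger opening in m, from 0 to 0.0881. A call has 1 to 12 rows; each row is the pose to reach, as a shift and turn from the pose commanded when the call began, along the tool's axes at that moment; what a row does not reach only later rows make up. A row lasts 1/12 s, in which the tool goes at most 41.7 mm and 7.16 degrees, less where a joint would pass 70% of its speed; a pose out of reach is approached as far as the arm can. A call with a gripper value outside its range is refused whole. The fingers move at their own pace and stop on an object; the grip force is fixed at half the most. Time passes only in rows, so rows that repeat a pose let the fingers close. It gives the time, the measured TCP pose, the force, the opening and the grip force at its end, in the units of the state.
- r.read_state(): the state, without advancing time (a new reading comes with each control period).
- cams.read_camera(name): name is "side" or "top" or "wrist"; returns the picture (400x640x3 uint8, red, green, blue); there is no depth.
- cams.camera_params(name): a dict with "camera_matrix" (3x3 intrinsics, pixels), "world_from_camera" (4x4, takes a point from camera to world coordinates); the wrist camera has in their place "T_tool_cam" (4x4, takes a point from camera to tool coordinates, whose origin is the TCP and whose axes are the flange's). Camera axes: x right, y down, z forward; pixel columns grow to the right and rows downward; lengths in m; the calibration is good to about 2 mm. A picture is of the moment at which its call begins: read the wrist's pose just before it. camera_params takes no time and is no camera call.
- ticket.hand_in(): hands the job in; it is judged then, once.
Trained networks look in the newest picture that a camera, given by its name, has taken for a name from the list of things; names that differ only in an ending like _2 or _b are one class to them, and where a whole thing is asked for, a point or a joint stands for the part that bears it (a point fixed in the world has none). Each returns a list of dicts, best first, with "score" (0 to 1); they miss things now and then, are a little off and sometimes report something else, mostly with a low value. They report only what shows in the picture. A call takes as long as a camera call. They do not tell look-alikes from the thing itself.
- models.masks_of(camera, name): "mask" (400x640 bool, what is visible of it) and "rect" ([left, top, width, height] in pixels, round what is visible of it).
The state is a dict: "time_s": time; "q": joint angles; "qvel": joint speeds; "effort": joint torques, N m; "eef_pos": TCP position; "eef_rot": TCP orientation; "ft_force": force on the tool from outside, world axes, zero at the start; "wrist_torque": the same for the moment, N m; "finger_gap": opening from 0.0 (shut) to 1.0 (fully open); "grip_force": force on a finger pad.
Only numpy, scipy, OpenCV 4.12 (cv2) and the standard library are available. Lean on these libraries where they do the work, as an engineer would, in place of code of your own. Each camera call takes 0.05 s, during which the arm holds its last target. There are 200 camera calls.

## Task

Put every washed heatsink and white ceramic valve socket on the desk into the little drying box: stand the heavy transformer on the box's lid-lift lever so that its weight holds the lid raised, load all the parts, then put the transformer back upright on its round cork coaster, so that the lever is released and the lid closes. Once the lid is shut, turn the dial to its third mark (three dots). Leave the circuit board, the blue trimmer knob, the copper lug and the nylon standoff where they are.

Things in the scene. Friction and masses are not known exactly. Their poses are not given: they have to be found in the camera images.
- dryer: grey drying box, fixed. Origin at the centre of its underside, z up; its front (its -y side) has the lever and dial. Chamber 240 (x) by 160 mm (y) outside, walls 6 mm, rim 75 mm high, open top, inner floor 21 mm above the desk. The lid is hinged on top of the back (+y) wall and stands 160 mm above the rim when raised. Black dial pod centred at x=75, y=-125 mm, 88 mm square, 45 mm high
- lid (a joint): aluminium lid of the drying box, rad: 0 shut, 1.5 fully raised (almost upright). Geared to the lever and moves only with it (lid = 5 x lever); falls shut gently when the lever is let go
- lever (a joint): lid-lift lever, rad: 0 free (slopes 0.3 rad upwards away from the box), 0.3 fully down at its stop, pad level. Sprung to return; about 4 N on the pad moves it, and the resting transformer (0.85 kg) holds it fully down. Its pivot is at x=-40, y=-88, z=34 mm in the dryer's frame
- lever_pad (a point): centre of the top of the lever's black rubber pad, 90 by 90 mm and 6 mm thick, 120 mm from the pivot towards the dryer's -y. With the lever fully down this point is at x=-40, y=-208, z=40 mm in the dryer's frame; with the lever free it is about 35 mm higher
- dial (a joint): the dial's angle, rad, growing clockwise seen from above. It clicks into four marks at 0, 0.7, 1.4 and 2.1 (one to four white dots) and starts at the first or second; the third is 1.4. Stops at -0.1 and 2.2. In the dryer's frame the pointer (white line on one end of the bar) points at 1.05 rad minus this angle, anticlockwise from the dryer's x. About 0.1 N m clicks it over
- dial_grip (a point): on the dial's axis, 17.5 mm above the pod's top and at the middle of its grey grip bar, which is 40 mm long (along the pointer, this point's x axis), 12 mm wide and 25 mm high, its top 30 mm above the pod; a 42 mm disc 5 mm thick lies under the bar
- coaster: round cork coaster, 100 mm across and 3 mm thick, fixed to the desk; origin at the centre of its underside
- transformer: mains transformer, a dark steel block 60 mm (its x) by 44 mm (its y) by 50 mm tall with a copper patch on top, 0.85 kg; origin at the centre of its underside. Starts on the coaster
- heatsink1: a silver finned aluminium heatsink, 34 mm (its x) by 28 mm (its y) by 24 mm tall, 45 g, six fins on top; origin at the centre of its underside. Stands on the desk. May be absent (None) from the start
- heatsink2: a silver finned aluminium heatsink, 34 mm (its x) by 28 mm (its y) by 24 mm tall, 45 g, six fins on top; origin at the centre of its underside. Stands on the desk. May be absent (None) from the start
- heatsink3: a silver finned aluminium heatsink, 34 mm (its x) by 28 mm (its y) by 24 mm tall, 45 g, six fins on top; origin at the centre of its underside. Stands on the desk. May be absent (None) from the start
- socket1: a white ceramic valve socket, a plain short cylinder 30 mm across and 24 mm tall, 35 g, with dark pin holes in its top; origin at the centre of its underside. Stands on the desk. May be absent (None) from the start
- socket2: a white ceramic valve socket, a plain short cylinder 30 mm across and 24 mm tall, 35 g, with dark pin holes in its top; origin at the centre of its underside. Stands on the desk. May be absent (None) from the start
- board: green circuit board, 100 by 130 by 8 mm with small parts on it, lying on the desk; leave alone
- trimmer: blue trimmer knob, 24 mm across, 16 mm tall; leave alone
- lug: copper lug, 45 mm long, lying on the desk; leave alone
- standoff: cream nylon standoff, 18 mm across, 25 mm tall, standing on the desk; leave alone
There are look-alikes about, which are no part of the job. Of the things shaped like the transformer, the steel one is meant. What is shaped like the socket2 but turquoise is not meant.

How it is judged:
On the way, in this order (a step that is already met when the one before it is completed fails the run):
1. the transformer rests on the lever and the lid is held raised (value of joint lid above 1.3 rad and contact force between transformer and lever above 3 N), for 0.3 s.
2. every part is in the drying box while the lid is raised (x of heatsink1 in the frame of dryer between -0.112 and 0.112 m and y of heatsink1 in the frame of dryer between -0.073 and 0.073 m and z of heatsink1 in the frame of dryer between 0.012 and 0.06 m and x of heatsink2 in the frame of dryer between -0.112 and 0.112 m and y of heatsink2 in the frame of dryer between -0.073 and 0.073 m and z of heatsink2 in the frame of dryer between 0.012 and 0.06 m and x of heatsink3 in the frame of dryer between -0.112 and 0.112 m and y of heatsink3 in the frame of dryer between -0.073 and 0.073 m and z of heatsink3 in the frame of dryer between 0.012 and 0.06 m and x of socket1 in the frame of dryer between -0.112 and 0.112 m and y of socket1 in the frame of dryer between -0.073 and 0.073 m and z of socket1 in the frame of dryer between 0.012 and 0.06 m and x of socket2 in the frame of dryer between -0.112 and 0.112 m and y of socket2 in the frame of dryer between -0.073 and 0.073 m and z of socket2 in the frame of dryer between 0.012 and 0.06 m and value of joint lid above 1.3 rad), for 0.2 s.
3. the transformer is back on its coaster and the lid has closed over the parts (x of heatsink1 in the frame of dryer between -0.112 and 0.112 m and y of heatsink1 in the frame of dryer between -0.073 and 0.073 m and z of heatsink1 in the frame of dryer between 0.012 and 0.06 m and x of heatsink2 in the frame of dryer between -0.112 and 0.112 m and y of heatsink2 in the frame of dryer between -0.073 and 0.073 m and z of heatsink2 in the frame of dryer between 0.012 and 0.06 m and x of heatsink3 in the frame of dryer between -0.112 and 0.112 m and y of heatsink3 in the frame of dryer between -0.073 and 0.073 m and z of heatsink3 in the frame of dryer between 0.012 and 0.06 m and x of socket1 in the frame of dryer between -0.112 and 0.112 m and y of socket1 in the frame of dryer between -0.073 and 0.073 m and z of socket1 in the frame of dryer between 0.012 and 0.06 m and x of socket2 in the frame of dryer between -0.112 and 0.112 m and y of socket2 in the frame of dryer between -0.073 and 0.073 m and z of socket2 in the frame of dryer between 0.012 and 0.06 m and value of joint lid below 0.1 rad and horizontal distance between transformer and coaster below 0.03 m and angle between transformer's own z axis and vertical below 0.1 rad and height (world z) of transformer below 0.008 m), for 0.2 s.
4. the dial is at its third mark (value of joint dial between 1.25 and 1.55 rad and value of joint lid below 0.1 rad), for 0.3 s.
At the end, for the whole second after the job is handed in: Every part that was on the desk is inside the chamber, the lid is shut (under 0.1 rad) with the lever up, the transformer stands upright and at rest on the coaster, its centre within 30 mm of the coaster's, and the dial is at its third mark (1.4 rad within 0.15) (all of step 4 and x of heatsink1 in the frame of dryer between -0.112 and 0.112 m and y of heatsink1 in the frame of dryer between -0.073 and 0.073 m and z of heatsink1 in the frame of dryer between 0.012 and 0.06 m and x of heatsink2 in the frame of dryer between -0.112 and 0.112 m and y of heatsink2 in the frame of dryer between -0.073 and 0.073 m and z of heatsink2 in the frame of dryer between 0.012 and 0.06 m and x of heatsink3 in the frame of dryer between -0.112 and 0.112 m and y of heatsink3 in the frame of dryer between -0.073 and 0.073 m and z of heatsink3 in the frame of dryer between 0.012 and 0.06 m and x of socket1 in the frame of dryer between -0.112 and 0.112 m and y of socket1 in the frame of dryer between -0.073 and 0.073 m and z of socket1 in the frame of dryer between 0.012 and 0.06 m and x of socket2 in the frame of dryer between -0.112 and 0.112 m and y of socket2 in the frame of dryer between -0.073 and 0.073 m and z of socket2 in the frame of dryer between 0.012 and 0.06 m and horizontal distance between transformer and coaster below 0.03 m and angle between transformer's own z axis and vertical below 0.1 rad and height (world z) of transformer below 0.008 m and value of joint lever below 0.03 rad and linear speed of transformer below 0.02 m/s); the robot touches nothing.
It fails at once if the board is moved more than 20 mm (distance of board from where it was at the start of the episode above 0.02 m).
It fails at once if the trimmer is moved more than 20 mm (distance of trimmer from where it was at the start of the episode above 0.02 m).
It fails at once if the lug is moved more than 20 mm (distance of lug from where it was at the start of the episode above 0.02 m).
It fails at once if the standoff is moved more than 20 mm (distance of standoff from where it was at the start of the episode above 0.02 m).
Of heatsink1, heatsink2, heatsink3, socket1, socket2 only 3 to 5 are there at a start; the rules pass over those that are not, and their reading is None.
At some moment in a run one of heatsink1, heatsink2, heatsink3, socket1, socket2 may be knocked a few centimetres aside while the robot is not near it.
It also fails if it takes over 210 s, if anything falls off the work surface, if the arm or the gripper's body presses on something with over 40 N, if the wrist force passes 120 N, or if a joint passes its speed limit or range.

## Working session

There is one attempt and no reset: what is moved stays moved. The work goes in short steps, Python scripts to look and compute and a shell command to move; the robot and the scene stay as the last step left them, time stands still between calls to the robot, and variables do not carry over. Pictures are saved under pics/ and viewed, at most 14 in all, crops included, and the job is handed in when it is done.

```bash
ls; mkdir -p pics; python3 - <<'E'
from plant import r,cams,models
import cv2,numpy as np
print(r.read_state())
for n in ("top","side"):
    im=cams.read_camera(n); cv2.imwrite(f"pics/{n}0.png",im[:,:,::-1]); p=cams.camera_params(n); print(n,p)
print(cams.camera_params("wrist"))
E
```

```text
pics
{'time_s': 0.0, 'q': array([-1.40638141e+00,  3.13434110e-01,  1.49844430e+00,  1.63344472e-05,
        1.33101651e+00, -2.23374828e-01]), 'qvel': array([-0.00086831,  0.00132142, -0.00016817, -0.00035406,  0.00059863,
        0.00073504]), 'effort': array([-5.87138838e-04, -4.02218235e+01, -2.52265048e+01,  6.94336393e-02,
        3.52994108e-02, -1.13241661e-04]), 'eef_pos': array([ 0.19848943, -0.48577254,  0.24916648]), 'eef_rot': array([-3.08144733e+00, -6.05072372e-01, -8.51689729e-05]), 'ft_force': array([-0.04419168, -0.33234284,  0.89851369]), 'wrist_torque': array([ 0.00682348, -0.0235162 , -0.02086656]), 'grip_force': 0.0, 'finger_gap': 0.9990951513348316}
top {'camera_matrix': array([[441.51820443,   0.        , 318.04885784],
       [  0.        , 441.51820443, 200.71185804],
       [  0.        ,   0.        ,   1.        ]]), 'world_from_camera': array([[ 0.00377579, -0.98035447,  0.19720764,  0.37328297],
       [-0.99985358, -0.00699263, -0.01561819, -0.06070148],
       [ 0.01669036, -0.19711979, -0.98023733,  1.30548002],
       [ 0.        ,  0.        ,  0. 
[... 298 characters left out ...]
898148, -0.62456707,  0.6713641 , -0.82184497],
       [-0.01803287, -0.72667774, -0.68674178,  0.88201474],
       [ 0.        ,  0.        ,  0.        ,  1.        ]])}
{'camera_matrix': array([[282.5155758 ,   0.        , 318.37569431],
       [  0.        , 282.5155758 , 194.52912096],
       [  0.        ,   0.        ,   1.        ]]), 'T_tool_cam': array([[-1.13524050e-04, -9.58279102e-01, -2.85834128e-01,
         7.29499615e-02],
       [ 9.99999635e-01,  1.33210051e-04, -8.43763541e-04,
         5.16283916e-04],
       [ 8.46636948e-04, -2.85834120e-01,  9.58278738e-01,
        -1.35833578e-01],
       [ 0.00000000e+00,  0.00000000e+00,  0.00000000e+00,
         1.00000000e+00]])}
```

View pics/top0.png

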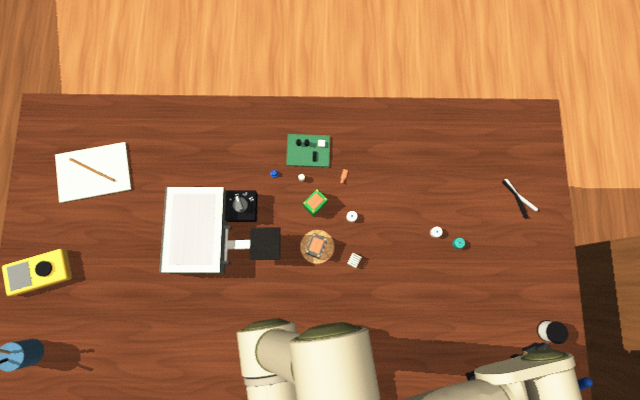

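View pics/side0.png

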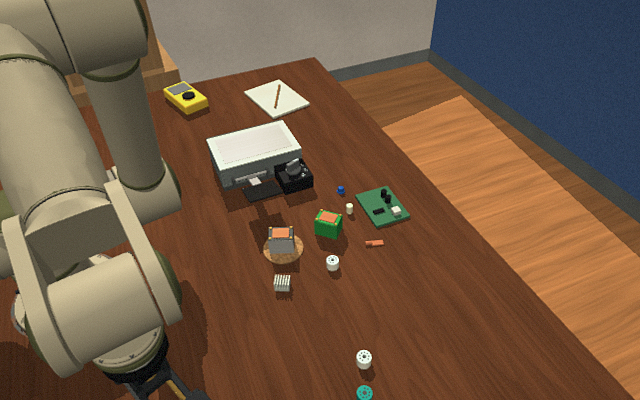

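Top picture: the dryer is at (195,230), lever pad at (265,243), dial at (240,205). The steel transformer on the coaster is at (317,247). The green block at (315,202) is a look-alike, and so is the turquoise socket at (460,243). The parts are a heatsink (355,260) and white sockets (352,216) and (437,232). I'll compute positions next, with an enlarged crop to confirm.

```bash
cat > h.py <<'E'
from plant import r,cams,models,ticket
import cv2,numpy as np
from scipy.spatial.transform import Rotation as R
def cam(n):
    p=cams.camera_params(n); K=p["camera_matrix"]
    if "world_from_camera" in p: return K,p["world_from_camera"]
    s=r.read_state(); T=np.eye(4); T[:3,:3]=R.from_rotvec(s["eef_rot"]).as_matrix(); T[:3,3]=s["eef_pos"]
    return K,T@p["T_tool_cam"]
def px2w(n,uv,z,KT=None):
    K,T=KT or cam(n); d=T[:3,:3]@np.linalg.solve(K,np.array([uv[0],uv[1],1.]))
    return T[:3,3]+d*(z-T[2,3])/d[2]
def w2px(n,P,KT=None):
    K,T=KT or cam(n); c=T[:3,:3].T@(np.array(P)-T[:3,3]); u=K@c; return u[:2]/u[2]
def shot(n,f=None):
    KT=cam(n); im=cams.read_camera(n)[:,:,::-1].copy()
    if f: cv2.imwrite("pics/"+f,im)
    return im,KT
def go(P,yaw=None):
    """shift in tool axes to world point P; yaw = world angle of the tool y axis (closing line), tool pointing down"""
    s=r.read_state(); A=R.from_rotvec(s["eef_rot"]); d=A.inv().apply(np.array(P)-s["eef_pos"])
    o="d "+str(d.round(4))
    y=A.as_matrix()[:,1]; o+=" cur closing yaw %.3f"%np.arctan2(y[1],y[0])
    if yaw is not None:
        # rz positive about tool z (down) lowers world yaw
        e=(np.arctan2(y[1],y[0])-yaw+np.pi/2)%np.pi-np.pi/2; o+=" rz %.3f"%e
    print(o,"q6 %.2f"%s["q"][5],"t %.1f"%s["time_s"])
E
python3 - <<'E'
from h import *
im,KT=shot("top")
H=dict(transformer=.053,heatsink1=.024,socket1=.024,coaster=.003,dial=.07,lever=.07,dryer=.075,lug=0,standoff=.025,trimmer=.016,board=.008)
for n,z in H.items():
    for m in models.masks_of("top",n)[:5]:
        ys,xs=np.nonzero(m["mask"]); c=(xs.mean(),ys.mean())
        a=cv2.minAreaRect(np.c_[xs,ys].astype(np.float32))
        print(n,round(m["score"],2),np.round(c),m["rect"],px2w("top",c,z)[:2].round(3), "ang",round(a[2]),np.round(a[1]))
for uv in ((162,187),(222,187),(222,272),(162,272)): print(uv,px2w("top",uv,.075).round(3))
cv2.imwrite("pics/crop0.png",cv2.resize(im[150:290,220:480],None,fx=3,fy=3,interpolation=2))
E
```

```text
transformer 0.88 [315. 202.] [302.8, 191.4, 26.7, 25.7] [ 0.621 -0.072] ang 45 [18. 22.]
transformer 0.81 [316. 245.] [308.4, 232.3, 18.2, 27.8] [ 0.496 -0.076] ang 21 [16. 23.]
heatsink1 0.61 [260. 243.] [228.7, 227.6, 52.5, 31.7] [0.506 0.087] ang 90 [32. 54.]
heatsink1 0.48 [354. 260.] [352.4, 255.8, 7.5, 13.5] [ 0.458 -0.187] ang 27 [ 9. 11.]
heatsink1 0.22 [192. 229.] [157.8, 187.4, 66.6, 84.4] [0.543 0.286] ang 3 [60. 86.]
socket1 0.45 [352. 216.] [346.4, 212.6, 10.7, 11.8] [ 0.586 -0.18 ] ang 90 [10.  9.]
coaster 0.93 [319. 247.] [303.4, 228.3, 31.8, 32.7] [ 0.497 -0.085] ang 90 [32. 33.]
dial 0.5 [240. 204.] [232.2, 196.7, 15.0, 16.5] [0.61  0.141] ang 90 [14. 14.]
lever 0.78 [260. 243.] [224.4, 226.3, 55.5, 35.3] [0.499 0.081] ang 90 [32. 55.]
lever 0.68 [436. 232.] [429.7, 227.8, 14.4, 8.9] [ 0.534 -0.415] ang 90 [ 8. 10.]
dryer 0.96 [211. 229.] [159.1, 185.7, 121.3, 89.9] [0.538 0.219] ang 90 [ 85. 120.]
trimmer 0.63 [319. 247.] [304.7, 231.9, 29.7, 31.4] [ 0.496 -0.083] ang 90 [31. 33.]
trimmer 0.38 [275. 173.] [274.0, 170.6, 2.2, 5.2] [0.717 0.049] ang 0 [6. 5.]
board 0.66 [308. 150.] [282.9, 132.2, 46.2, 34.0] [ 0.793 -0.049] ang 90 [32. 43.]
(162, 187) [0.657 0.364 0.075]
(222, 187) [0.659 0.194 0.075]
(222, 272) [0.419 0.183 0.075]
(162, 272) [0.419 0.346 0.075]
```

View pics/crop0.png

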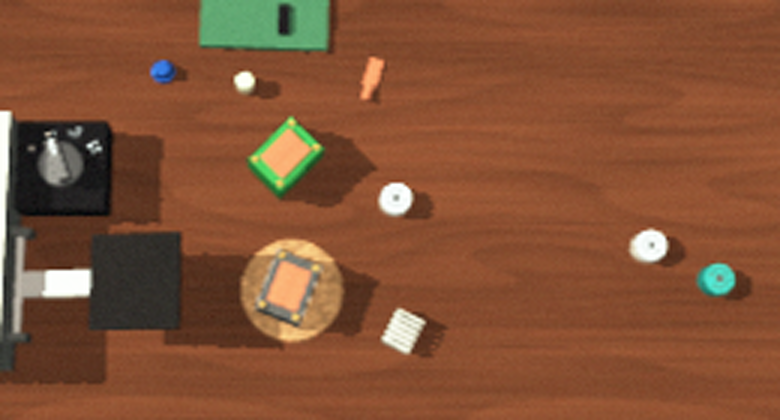

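The steel block with the copper patch, on the coaster at crop (290,288), is the transformer. The block at (286,157) is green, so it isn't. I'll move above the transformer and look from close by.

```bash
python3 - <<'E'
from h import *
go([.46,-.08,.25],1.32)
print(px2w("top",(265.3,243.3),.075))
E
```

```text
d [ 3.956e-01 -2.770e-01 -3.000e-04] cur closing yaw -1.183 rz 0.639 q6 -0.22 t 0.7
[0.49887317 0.06607863 0.075     ]
```

```bash
python3 -m inch '[{"dx":0.396,"dy":-0.277,"rz":0.64},{"dx":0.396,"dy":-0.277,"rz":0.64},{"dx":0.396,"dy":-0.277,"rz":0.64},{"dx":0.396,"dy":-0.277,"rz":0.64},{"dx":0.396,"dy":-0.277,"rz":0.64},{"dx":0.396,"dy":-0.277,"rz":0.64},{"dx":0.396,"dy":-0.277,"rz":0.64},{"dx":0.396,"dy":-0.277,"rz":0.64},{"dx":0.396,"dy":-0.277,"rz":0.64},{"dx":0.396,"dy":-0.277,"rz":0.64},{"dx":0.396,"dy":-0.277,"rz":0.64},{"dx":0.396,"dy":-0.277,"rz":0.64}]'
python3 - <<'E'
from h import *
im,KT=shot("wrist","w1.png"); print(r.read_state()["eef_pos"],r.read_state()["eef_rot"])
for n in ("transformer","coaster","heatsink1","socket1","lever"):
    for m in models.masks_of("wrist",n)[:5]:
        ys,xs=np.nonzero(m["mask"]); print(n,round(m["score"],2),xs.mean().round(),ys.mean().round(),m["rect"])
E
```

```text
[ 0.19852646 -0.48602174  0.24971561] [ 3.08269950e+00  6.05409391e-01 -3.33571864e-05]validation failed for argument at $[0]...
```

View pics/w1.png

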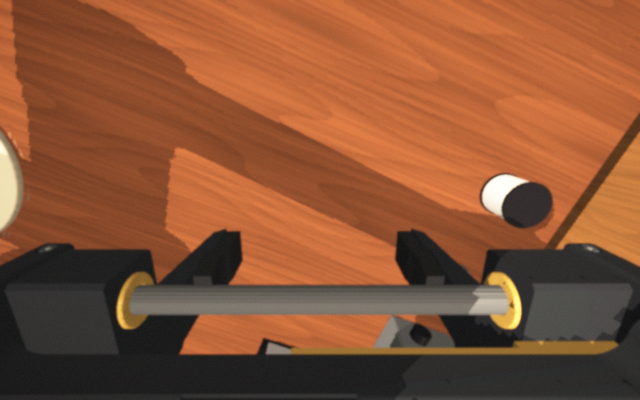

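The move was refused and the picture is the old view: only the desk and a white/black cup at (515,200). The rows probably need all seven fields.

```bash
python3 -m inch '[{"dx":0.03,"dy":-0.02,"dz":0,"rx":0,"ry":0,"rz":0.1,"claw":0.088}]'; python3 -m inch --help 2>&1 | head -30
```

```text
time_s: 1.08
eef_pos: [0.2168, -0.4587, 0.2492]
eef_rot: [3.109, 0.446, -0.001]
ft_force: [0.8, 0.4, -0.5]
finger_gap: 0.999
grip_force: 0.0
invalid input: not JSON, or not a number
```

```bash
python3 -c "
from h import *
go([.46,-.08,.25],1.32)"
```

```text
d [ 0.3399 -0.295  -0.0013] cur closing yaw -1.286 rz 0.536 q6 -0.07 t 1.1
```

```bash
python3 -m inch '[{"dx":0.34,"dy":-0.295,"dz":0,"rx":0,"ry":0,"rz":0.536,"claw":0.088},{"dx":0.34,"dy":-0.295,"dz":0,"rx":0,"ry":0,"rz":0.536,"claw":0.088},{"dx":0.34,"dy":-0.295,"dz":0,"rx":0,"ry":0,"rz":0.536,"claw":0.088},{"dx":0.34,"dy":-0.295,"dz":0,"rx":0,"ry":0,"rz":0.536,"claw":0.088},{"dx":0.34,"dy":-0.295,"dz":0,"rx":0,"ry":0,"rz":0.536,"claw":0.088},{"dx":0.34,"dy":-0.295,"dz":0,"rx":0,"ry":0,"rz":0.536,"claw":0.088},{"dx":0.34,"dy":-0.295,"dz":0,"rx":0,"ry":0,"rz":0.536,"claw":0.088},{"dx":0.34,"dy":-0.295,"dz":0,"rx":0,"ry":0,"rz":0.536,"claw":0.088},{"dx":0.34,"dy":-0.295,"dz":0,"rx":0,"ry":0,"rz":0.536,"claw":0.088},{"dx":0.34,"dy":-0.295,"dz":0,"rx":0,"ry":0,"rz":0.536,"claw":0.088},{"dx":0.34,"dy":-0.295,"dz":0,"rx":0,"ry":0,"rz":0.536,"claw":0.088},{"dx":0.34,"dy":-0.295,"dz":0,"rx":0,"ry":0,"rz":0.536,"claw":0.088}]'
python3 - <<'E'
from h import *
im,KT=shot("wrist","w2.png"); go([.46,-.08,.25],1.32)
for n in ("transformer","coaster","heatsink1","socket1","lever"):
    for m in models.masks_of("wrist",n)[:5]:
        ys,xs=np.nonzero(m["mask"]); print(n,round(m["score"],2),xs.mean().round(),ys.mean().round(),m["rect"])
E
```

```text
time_s: 2.08
eef_pos: [0.463, -0.0719, 0.2498]
eef_rot: [-3.117, 0.38, -0.001]
ft_force: [0.8, 0.3, 0.2]
finger_gap: 0.999
grip_force: 0.0
d [-0.0006  0.0065 -0.0003] cur closing yaw -1.814 rz 0.008 q6 1.40 t 2.1
transformer 0.93 314.0 144.0 [293.2, 115.0, 46.0, 59.7]
transformer 0.75 283.0 31.0 [247.7, 0.0, 67.8, 70.2]
transformer 0.18 382.0 46.0 [370.4, 33.7, 24.9, 26.7]
coaster 0.92 319.0 133.0 [282.8, 100.4, 71.1, 74.7]
heatsink1 0.96 403.0 151.0 [386.4, 139.1, 33.2, 31.5]
socket1 0.89 382.0 46.0 [368.8, 33.5, 26.9, 26.9]
socket1 0.59 600.0 31.0 [578.7, 14.2, 45.5, 31.2]
socket1 0.5 636.0 51.0 [629.6, 36.1, 10.4, 25.6]
lever 0.66 180.0 178.0 [101.2, 130.1, 132.6, 92.9]
```

View pics/w2.png

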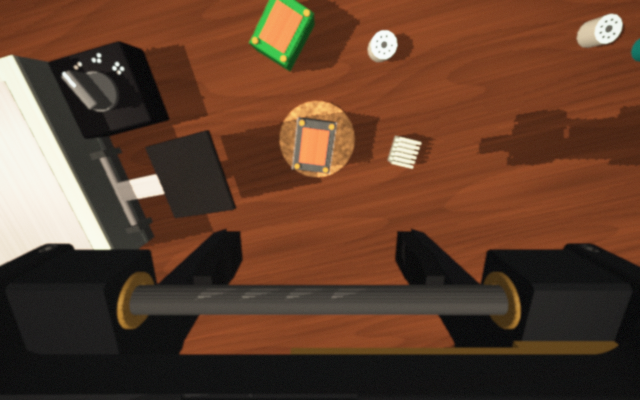

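The wrist view shows the transformer's top at (313,146), the lever pad's corners at (148,150), (208,131), (235,208) and (176,219), the heatsink at (404,151), and a socket at (382,46).

```bash
python3 - <<'E'
from h import *
im=cv2.imread("pics/w2.png"); KT=cam("wrist"); W=lambda uv,z: px2w("wrist",uv,z,KT)[:2]
hsv=cv2.cvtColor(im,cv2.COLOR_BGR2HSV)
m=np.zeros(im.shape[:2],np.uint8); m[115:178,293:338]=1
o=cv2.inRange(hsv,(5,110,170),(16,255,255))*m
ys,xs=np.nonzero(o); c,wh,a=cv2.minAreaRect(np.c_[xs,ys].astype(np.float32)); b=cv2.boxPoints((c,wh,a))
wb=np.array([W(p,.053) for p in b]); print("patch",c,wb.mean(0).round(4)); e=np.diff(wb,axis=0); print([(np.hypot(*v).round(3),np.arctan2(v[1],v[0]).round(3)) for v in e])
C=[(148,150),(208,131),(235,208),(176,219)]
# pad: near-box edge/away edge heights, lever free
for z in (.062,.075,.088): print("pad",z,[W(p,z).round(3) for p in C], np.mean([W(p,z) for p in C],0).round(4))
print("pod",[W(p,.045).round(3) for p in [(52,60),(122,41),(168,122),(90,135)]])
print("coaster",W((317,138.5),.003).round(4))
print("hs",W((404,152),.024).round(4),"sock",W((382,45),.024).round(4),W((607,28),.024).round(4))
E
```

```text
patch (314.9999694824219, 145.5) [ 0.493 -0.083]
[(np.float64(0.05), np.float64(-1.821)), (np.float64(0.071), np.float64(2.91)), (np.float64(0.053), np.float64(1.321))]
pad 0.062 [array([0.537, 0.102]), array([0.54 , 0.028]), array([0.446, 0.029]), array([0.451, 0.104])] [0.4937 0.0661]
pad 0.075 [array([0.537, 0.094]), array([0.54 , 0.023]), array([0.45 , 0.024]), array([0.454, 0.096])] [0.4952 0.0595]
pad 0.088 [array([0.537, 0.086]), array([0.54 , 0.018]), array([0.453, 0.019]), array([0.457, 0.088])] [0.4967 0.053 ]
pod [array([0.655, 0.174]), array([0.654, 0.091]), array([0.562, 0.077]), array([0.571, 0.172])]
coaster [ 0.4968 -0.0861]
hs [ 0.4547 -0.1902] sock [ 0.583  -0.1858] [ 0.5368 -0.4364]
```

```bash
python3 - <<'E'
from h import *
KT=cam("wrist"); W=lambda uv,z: px2w("wrist",uv,z,KT)[:2]
P=np.array([W(p,.052) for p in [(303,121),(332,124),(325,172),(295,168)]]); print(P.mean(0))
for i in range(4):
    v=P[i]-P[i-1]; print(np.hypot(*v).round(3),np.arctan2(v[1],v[0]).round(3))
for z in (.12,.035): go([*P.mean(0),z],1.32)
E
```

```text
[ 0.49285406 -0.08136321]
0.056 -0.44
0.033 -1.921
0.057 2.756
0.036 1.186
d [ 0.0321 -0.0048  0.1298] cur closing yaw -1.821 rz 0.000 q6 1.40 t 2.4
d [ 0.0321 -0.0049  0.2148] cur closing yaw -1.821 rz 0.000 q6 1.40 t 2.4
```

```bash
python3 -m inch '[{"dx":0.032,"dy":-0.005,"dz":0.04,"rx":0,"ry":0,"rz":0.1,"claw":0.088},{"dx":0.032,"dy":-0.005,"dz":0.08,"rx":0,"ry":0,"rz":0.1,"claw":0.088},{"dx":0.032,"dy":-0.005,"dz":0.12,"rx":0,"ry":0,"rz":0.1,"claw":0.088},{"dx":0.032,"dy":-0.005,"dz":0.15,"rx":0,"ry":0,"rz":0.1,"claw":0.088},{"dx":0.032,"dy":-0.005,"dz":0.18,"rx":0,"ry":0,"rz":0.1,"claw":0.088},{"dx":0.032,"dy":-0.005,"dz":0.2,"rx":0,"ry":0,"rz":0.1,"claw":0.088},{"dx":0.032,"dy":-0.005,"dz":0.219,"rx":0,"ry":0,"rz":0.1,"claw":0.088},{"dx":0.032,"dy":-0.005,"dz":0.219,"rx":0,"ry":0,"rz":0.1,"claw":0.088}]'
python3 -m inch '[{"dx":0,"dy":0,"dz":0,"rx":0,"ry":0,"rz":0,"claw":0.03},{"dx":0,"dy":0,"dz":0,"rx":0,"ry":0,"rz":0,"claw":0.03},{"dx":0,"dy":0,"dz":0,"rx":0,"ry":0,"rz":0,"claw":0.03},{"dx":0,"dy":0,"dz":0,"rx":0,"ry":0,"rz":0,"claw":0.03},{"dx":0,"dy":0,"dz":0,"rx":0,"ry":0,"rz":0,"claw":0.03},{"dx":0,"dy":0,"dz":0,"rx":0,"ry":0,"rz":0,"claw":0.03},{"dx":0,"dy":0,"dz":0,"rx":0,"ry":0,"rz":0,"claw":0.03},{"dx":0,"dy":0,"dz":0,"rx":0,"ry":0,"rz":0,"claw":0.03}]'
```

```text
time_s: 3.05
eef_pos: [0.4912, -0.0804, 0.0279]
eef_rot: [-3.092, 0.548, 0.009]
ft_force: [0.1, -0.3, -0.8]
finger_gap: 0.997
grip_force: 0.0
time_s: 3.72
eef_pos: [0.4938, -0.0792, 0.0315]
eef_rot: [-3.093, 0.544, -0.002]
ft_force: [1.4, 5.9, 5.5]
finger_gap: 0.495
grip_force: 30.0
```

```bash
python3 -m inch '[{"dx":0,"dy":0,"dz":-0.03,"rx":0,"ry":0,"rz":0,"claw":0.03},{"dx":0,"dy":0,"dz":-0.06,"rx":0,"ry":0,"rz":0,"claw":0.03},{"dx":0,"dy":0,"dz":-0.09,"rx":0,"ry":0,"rz":0,"claw":0.03},{"dx":0,"dy":0,"dz":-0.12,"rx":0,"ry":0,"rz":0,"claw":0.03},{"dx":0,"dy":0,"dz":-0.12,"rx":0,"ry":0,"rz":0,"claw":0.03}]'
python3 -c "
from h import *
go([.497,.052,.15],1.61)"
```

```text
time_s: 4.13
eef_pos: [0.495, -0.0804, 0.1552]
eef_rot: [3.092, -0.543, 0.012]
ft_force: [1.3, -0.8, -6.7]
finger_gap: 0.498
grip_force: 30.0
d [-0.0433 -0.1251  0.0048] cur closing yaw -1.919 rz -0.387 q6 1.52 t 4.1
```

```bash
python3 -m inch '[{"dx":-0.011,"dy":-0.031,"dz":0,"rx":0,"ry":0,"rz":-0.1,"claw":0.03},{"dx":-0.022,"dy":-0.062,"dz":0,"rx":0,"ry":0,"rz":-0.2,"claw":0.03},{"dx":-0.033,"dy":-0.093,"dz":0,"rx":0,"ry":0,"rz":-0.3,"claw":0.03},{"dx":-0.043,"dy":-0.125,"dz":0,"rx":0,"ry":0,"rz":-0.387,"claw":0.03},{"dx":-0.043,"dy":-0.125,"dz":0,"rx":0,"ry":0,"rz":-0.387,"claw":0.03},{"dx":-0.043,"dy":-0.125,"dz":0,"rx":0,"ry":0,"rz":-0.387,"claw":0.03}]'
python3 - <<'E'
from h import *
shot("wrist","w3.png"); go([.497,.052,.075],1.61); go([.497,.052,.068],1.61)
E
```

```text
time_s: 4.63
eef_pos: [0.4943, 0.0539, 0.1486]
eef_rot: [-3.14, -0.065, 0.006]
ft_force: [-0.3, 0.0, -8.6]
finger_gap: 0.495
grip_force: 30.0
d [0.0026 0.0009 0.0739] cur closing yaw -1.531 rz 0.000 q6 1.40 t 4.7
d [0.0026 0.0009 0.0809] cur closing yaw -1.531 rz 0.000 q6 1.40 t 4.7
```

View pics/w3.png

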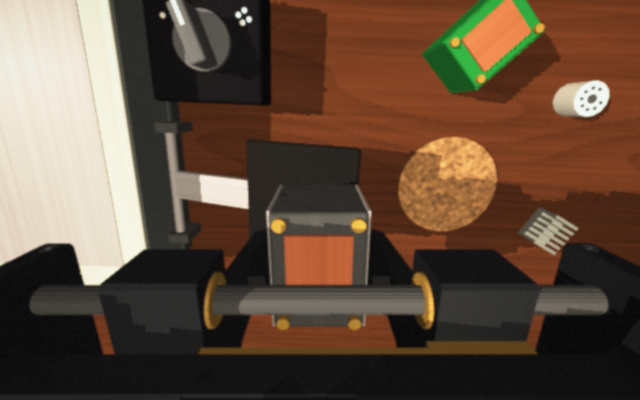

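The picture shows the transformer held above the pad, about 5 mm too far from the box. The empty coaster's centre is at (447,184). I'll lower it.

```bash
python3 -m inch '[{"dx":0.002,"dy":-0.005,"dz":0.015,"rx":0,"ry":0,"rz":0,"claw":0.03},{"dx":0.002,"dy":-0.005,"dz":0.03,"rx":0,"ry":0,"rz":0,"claw":0.03},{"dx":0.002,"dy":-0.005,"dz":0.042,"rx":0,"ry":0,"rz":0,"claw":0.03},{"dx":0.002,"dy":-0.005,"dz":0.05,"rx":0,"ry":0,"rz":0,"claw":0.03},{"dx":0.002,"dy":-0.005,"dz":0.058,"rx":0,"ry":0,"rz":0,"claw":0.03},{"dx":0.002,"dy":-0.005,"dz":0.065,"rx":0,"ry":0,"rz":0,"claw":0.03},{"dx":0.002,"dy":-0.005,"dz":0.072,"rx":0,"ry":0,"rz":0,"claw":0.03},{"dx":0.002,"dy":-0.005,"dz":0.077,"rx":0,"ry":0,"rz":0,"claw":0.03},{"dx":0.002,"dy":-0.005,"dz":0.079,"rx":0,"ry":0,"rz":0,"claw":0.03},{"dx":0.002,"dy":-0.005,"dz":0.079,"rx":0,"ry":0,"rz":0,"claw":0.03}]'
python3 - <<'E'
from h import *
shot("side","s1.png")
E
```

```text
time_s: 5.52
eef_pos: [0.4971, 0.0575, 0.0712]
eef_rot: [-3.141, -0.061, 0.001]
ft_force: [-0.5, 0.0, -7.6]
finger_gap: 0.498
grip_force: 30.0
```

View pics/s1.png

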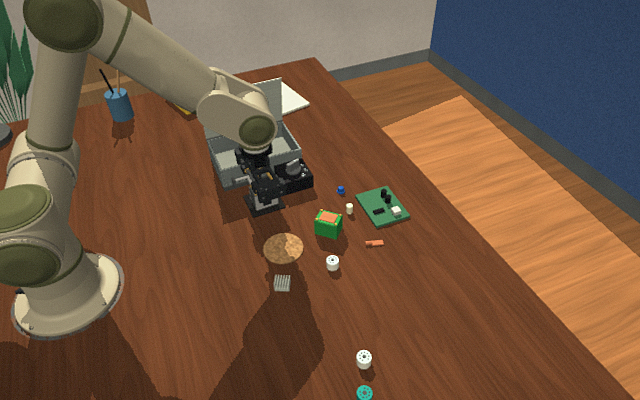

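The lid is raised and the coaster is empty. I'll lower the last 2–3 mm, release and rise.

```bash
python3 -m inch '[{"dx":0,"dy":0,"dz":0.0025,"rx":0,"ry":0,"rz":0,"claw":0.03},{"dx":0,"dy":0,"dz":0.0025,"rx":0,"ry":0,"rz":0,"claw":0.03},{"dx":0,"dy":0,"dz":0.0025,"rx":0,"ry":0,"rz":0,"claw":0.088},{"dx":0,"dy":0,"dz":0.0025,"rx":0,"ry":0,"rz":0,"claw":0.088},{"dx":0,"dy":0,"dz":0.0025,"rx":0,"ry":0,"rz":0,"claw":0.088},{"dx":0,"dy":0,"dz":0.0025,"rx":0,"ry":0,"rz":0,"claw":0.088},{"dx":0,"dy":0,"dz":0.0025,"rx":0,"ry":0,"rz":0,"claw":0.088},{"dx":0,"dy":0,"dz":-0.02,"rx":0,"ry":0,"rz":0,"claw":0.088},{"dx":0,"dy":0,"dz":-0.05,"rx":0,"ry":0,"rz":0,"claw":0.088},{"dx":0,"dy":0,"dz":-0.09,"rx":0,"ry":0,"rz":0,"claw":0.088},{"dx":0,"dy":0,"dz":-0.13,"rx":0,"ry":0,"rz":0,"claw":0.088},{"dx":0,"dy":0,"dz":-0.17,"rx":0,"ry":0,"rz":0,"claw":0.088}]'
python3 - <<'E'
from h import *
go([.41,-.17,.24],1.571)
E
```

```text
time_s: 6.57
eef_pos: [0.4969, 0.0575, 0.2439]
eef_rot: [-3.141, -0.061, -0.0]
ft_force: [0.7, -0.0, -0.6]
finger_gap: 0.998
grip_force: 0.0
d [-0.0956  0.224   0.0039] cur closing yaw -1.532 rz 0.039 q6 1.41 t 6.6
```

```bash
python3 -m inch '[{"dx":-0.096,"dy":0.224,"dz":0,"rx":0,"ry":0,"rz":0.039,"claw":0.088},{"dx":-0.096,"dy":0.224,"dz":0,"rx":0,"ry":0,"rz":0.039,"claw":0.088},{"dx":-0.096,"dy":0.224,"dz":0,"rx":0,"ry":0,"rz":0.039,"claw":0.088},{"dx":-0.096,"dy":0.224,"dz":0,"rx":0,"ry":0,"rz":0.039,"claw":0.088},{"dx":-0.096,"dy":0.224,"dz":0,"rx":0,"ry":0,"rz":0.039,"claw":0.088},{"dx":-0.096,"dy":0.224,"dz":0,"rx":0,"ry":0,"rz":0.039,"claw":0.088},{"dx":-0.096,"dy":0.224,"dz":0,"rx":0,"ry":0,"rz":0.039,"claw":0.088},{"dx":-0.096,"dy":0.224,"dz":0,"rx":0,"ry":0,"rz":0.039,"claw":0.088}]'
python3 - <<'E'
from h import *
im,KT=shot("wrist","w4.png"); go([.4547,-.19,.24])
for n in ("heatsink1","socket1"):
    for m in models.masks_of("wrist",n)[:5]:
        ys,xs=np.nonzero(m["mask"]); print(n,round(m["score"],2),xs.mean().round(),ys.mean().round(),m["rect"],px2w("wrist",(xs.mean(),ys.mean()),.015,KT).round(4))
t,_=shot("top"); s,_=shot("side")
a=cv2.resize(im[40:200,220:520],None,fx=1.3,fy=1.3); 
top=t[100:400,0:640]
cv2.imwrite("pics/mix.png",np.vstack([cv2.copyMakeBorder(a,0,0,0,640-a.shape[1],cv2.BORDER_CONSTANT),top]))
E
```

```text
time_s: 7.23
eef_pos: [0.4096, -0.1713, 0.2419]
eef_rot: [3.142, -0.006, 0.001]
ft_force: [-0.5, 0.7, -0.2]
finger_gap: 0.998
grip_force: 0.0
d [0.0447 0.0198 0.0018] cur closing yaw -1.572 q6 0.91 t 7.3
heatsink1 0.72 329.0 132.0 [313.6, 116.9, 30.1, 32.8] [ 0.4571 -0.1853  0.015 ]
socket1 0.88 586.0 86.0 [564.1, 72.8, 42.5, 27.9] [ 0.5094 -0.4937  0.015 ]
socket1 0.65 325.0 14.0 [313.8, 0.5, 23.6, 28.3] [ 0.5862 -0.1804  0.015 ]
socket1 0.6 538.0 57.0 [518.5, 44.4, 40.1, 27.8] [ 0.5419 -0.429   0.015 ]
```

View pics/mix.png

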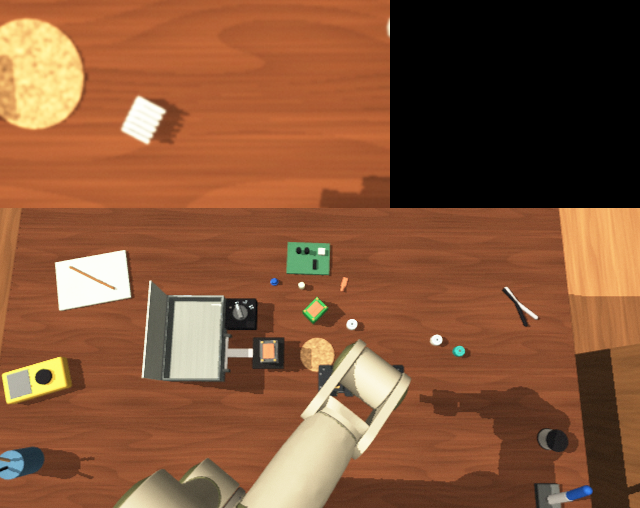

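Wrist crop: the heatsink is at crop (144,120), with its fins running along image direction (29,11). Top view: the transformer stands on the pad, the lid is raised, and the only parts are this heatsink and sockets (352,325) and (436,340) in the mix picture. I'll grasp the heatsink along its fins.

```bash
python3 -m inch '[{"dx":0.03,"dy":0.017,"dz":0.02,"rx":0,"ry":0,"rz":0.12,"claw":0.06},{"dx":0.046,"dy":0.017,"dz":0.055,"rx":0,"ry":0,"rz":0.24,"claw":0.06},{"dx":0.046,"dy":0.017,"dz":0.09,"rx":0,"ry":0,"rz":0.36,"claw":0.06},{"dx":0.046,"dy":0.017,"dz":0.13,"rx":0,"ry":0,"rz":0.36,"claw":0.06},{"dx":0.046,"dy":0.017,"dz":0.165,"rx":0,"ry":0,"rz":0.36,"claw":0.06},{"dx":0.046,"dy":0.017,"dz":0.19,"rx":0,"ry":0,"rz":0.36,"claw":0.06},{"dx":0.046,"dy":0.017,"dz":0.21,"rx":0,"ry":0,"rz":0.36,"claw":0.06},{"dx":0.046,"dy":0.017,"dz":0.22,"rx":0,"ry":0,"rz":0.36,"claw":0.06},{"dx":0.046,"dy":0.017,"dz":0.227,"rx":0,"ry":0,"rz":0.36,"claw":0.06},{"dx":0.046,"dy":0.017,"dz":0.227,"rx":0,"ry":0,"rz":0.36,"claw":0.06}]'
python3 -m inch '[{"dx":0,"dy":0,"dz":0,"rx":0,"ry":0,"rz":0,"claw":0.01},{"dx":0,"dy":0,"dz":0,"rx":0,"ry":0,"rz":0,"claw":0.01},{"dx":0,"dy":0,"dz":0,"rx":0,"ry":0,"rz":0,"claw":0.01},{"dx":0,"dy":0,"dz":0,"rx":0,"ry":0,"rz":0,"claw":0.01},{"dx":0,"dy":0,"dz":0,"rx":0,"ry":0,"rz":0,"claw":0.01},{"dx":0,"dy":0,"dz":0,"rx":0,"ry":0,"rz":0,"claw":0.01}]'
python3 -m inch '[{"dx":0,"dy":0,"dz":-0.03,"rx":0,"ry":0,"rz":0,"claw":0.01},{"dx":0,"dy":0,"dz":-0.07,"rx":0,"ry":0,"rz":0,"claw":0.01},{"dx":0,"dy":0,"dz":-0.11,"rx":0,"ry":0,"rz":0,"claw":0.01},{"dx":0,"dy":0,"dz":-0.15,"rx":0,"ry":0,"rz":0,"claw":0.01},{"dx":0,"dy":0,"dz":-0.19,"rx":0,"ry":0,"rz":0,"claw":0.01},{"dx":0,"dy":0,"dz":-0.22,"rx":0,"ry":0,"rz":0,"claw":0.01}]'
python3 - <<'E'
from h import *
go([.49,.265,.235],1.571)
for uv in ((165,297),(222,297),(226,380),(163,378)): print(px2w("top",(uv[0],uv[1]-108),.075).round(3))
E
```

```text
time_s: 8.32
eef_pos: [0.4561, -0.1866, 0.0142]
eef_rot: [-3.091, 0.561, 0.001]
ft_force: [-0.8, -0.5, -0.3]
finger_gap: 0.685
grip_force: 0.0
time_s: 8.82
eef_pos: [0.4562, -0.1873, 0.0152]
eef_rot: [3.09, -0.563, 0.001]
ft_force: [-1.4, 0.7, 4.7]
finger_gap: 0.314
grip_force: 29.4
time_s: 9.32
eef_pos: [0.4561, -0.1872, 0.2382]
eef_rot: [3.089, -0.562, 0.005]
ft_force: [-0.4, -0.8, -0.1]
finger_gap: 0.318
grip_force: 29.4
d [-0.1277 -0.4351  0.0024] cur closing yaw -1.931 rz -0.360 q6 1.30 t 9.3
[0.652 0.355 0.075]
[0.653 0.193 0.075]
[0.419 0.172 0.075]
[0.424 0.344 0.075]
```

```bash
python3 - <<'E'
from h import *
go([.60,.224,.20],1.62); go([.60,.224,.20],.05)
E
```

```text
d [-0.0104 -0.4355  0.0378] cur closing yaw -1.931 rz -0.409 q6 1.30 t 9.3
d [-0.0104 -0.4355  0.0378] cur closing yaw -1.931 rz 1.161 q6 1.30 t 9.3
```

```bash
python3 -m inch '[{"dx":0,"dy":-0.036,"dz":0,"rx":0,"ry":0,"rz":-0.12,"claw":0.01},{"dx":0,"dy":-0.072,"dz":0,"rx":0,"ry":0,"rz":-0.24,"claw":0.01},{"dx":0,"dy":-0.108,"dz":0,"rx":0,"ry":0,"rz":-0.36,"claw":0.01},{"dx":0,"dy":-0.145,"dz":0,"rx":0,"ry":0,"rz":-0.48,"claw":0.01},{"dx":0,"dy":-0.181,"dz":0,"rx":0,"ry":0,"rz":-0.6,"claw":0.01},{"dx":0,"dy":-0.218,"dz":0,"rx":0,"ry":0,"rz":-0.72,"claw":0.01},{"dx":0,"dy":-0.254,"dz":0,"rx":0,"ry":0,"rz":-0.84,"claw":0.01},{"dx":0,"dy":-0.29,"dz":0,"rx":0,"ry":0,"rz":-0.96,"claw":0.01},{"dx":-0.01,"dy":-0.326,"dz":0,"rx":0,"ry":0,"rz":-1.08,"claw":0.01},{"dx":-0.01,"dy":-0.362,"dz":0,"rx":0,"ry":0,"rz":-1.2,"claw":0.01},{"dx":-0.01,"dy":-0.4,"dz":0,"rx":0,"ry":0,"rz":-1.32,"claw":0.01},{"dx":-0.01,"dy":-0.435,"dz":0,"rx":0,"ry":0,"rz":-1.44,"claw":0.01}]'
python3 -m inch '[{"dx":0,"dy":0,"dz":0,"rx":0,"ry":0,"rz":-0.12,"claw":0.01},{"dx":0,"dy":0,"dz":0,"rx":0,"ry":0,"rz":-0.24,"claw":0.01},{"dx":0,"dy":0,"dz":0,"rx":0,"ry":0,"rz":-0.36,"claw":0.01},{"dx":0,"dy":0,"dz":0,"rx":0,"ry":0,"rz":-0.48,"claw":0.01},{"dx":0,"dy":0,"dz":0,"rx":0,"ry":0,"rz":-0.54,"claw":0.01},{"dx":0,"dy":0,"dz":0,"rx":0,"ry":0,"rz":-0.54,"claw":0.01}]'
python3 - <<'E'
from h import *
shot("wrist","w5.png");go([.60,.224,.046],.05);print(r.read_state()["finger_gap"])
E
```

```text
time_s: 10.32
eef_pos: [0.6001, 0.2256, 0.2346]
eef_rot: [-2.689, -1.623, 0.0]
ft_force: [1.2, -1.2, -0.5]
finger_gap: 0.316
grip_force: 29.4
time_s: 10.82
eef_pos: [0.5999, 0.2235, 0.2345]
eef_rot: [-2.164, -2.277, 0.001]
ft_force: [0.4, -0.2, 0.5]
finger_gap: 0.316
grip_force: 29.4
d [0.0006 0.0002 0.1885] cur closing yaw 0.047 rz -0.003 q6 0.13 t 10.9
0.3179771877908747
```

View pics/w5.png

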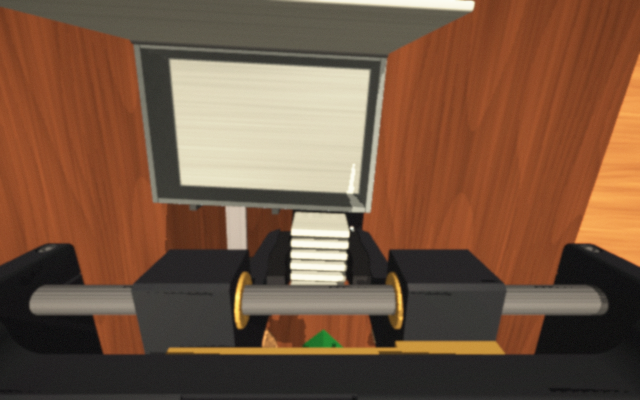

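The picture shows the chamber's rim corners at (137,45), (385,57), (368,211) and (155,200), with the lid raised behind and the heatsink held at (320,248).

```bash
python3 - <<'E'
from h import *
KT=cam("wrist"); W=[px2w("wrist",u,.075,KT)[:2] for u in ((137,45),(385,57),(368,211),(155,200))]
W=np.array(W);print(W.round(3),W.mean(0).round(4))
for i in range(4): v=W[i]-W[i-1];print(np.hypot(*v).round(3),np.arctan2(v[1],v[0]).round(3))
E
```

```text
[[0.422 0.347]
 [0.657 0.348]
 [0.656 0.192]
 [0.421 0.194]] [0.5389 0.2703]
0.154 1.564
0.235 0.003
0.156 -1.577
0.235 3.135
```

```bash
python3 -m inch '[{"dx":0.004,"dy":0,"dz":0.035,"rx":0,"ry":0,"rz":0,"claw":0.01},{"dx":0.004,"dy":0,"dz":0.07,"rx":0,"ry":0,"rz":0,"claw":0.01},{"dx":0.004,"dy":0,"dz":0.105,"rx":0,"ry":0,"rz":0,"claw":0.01},{"dx":0.004,"dy":0,"dz":0.14,"rx":0,"ry":0,"rz":0,"claw":0.01},{"dx":0.004,"dy":0,"dz":0.165,"rx":0,"ry":0,"rz":0,"claw":0.01},{"dx":0.004,"dy":0,"dz":0.185,"rx":0,"ry":0,"rz":0,"claw":0.01},{"dx":0.004,"dy":0,"dz":0.193,"rx":0,"ry":0,"rz":0,"claw":0.01},{"dx":0.004,"dy":0,"dz":0.194,"rx":0,"ry":0,"rz":0,"claw":0.01}]'
python3 -m inch '[{"dx":0,"dy":0,"dz":0,"rx":0,"ry":0,"rz":0,"claw":0.042},{"dx":0,"dy":0,"dz":0,"rx":0,"ry":0,"rz":0,"claw":0.042},{"dx":0,"dy":0,"dz":0,"rx":0,"ry":0,"rz":0,"claw":0.042},{"dx":0,"dy":0,"dz":0,"rx":0,"ry":0,"rz":0,"claw":0.042},{"dx":0,"dy":0,"dz":-0.035,"rx":0,"ry":0,"rz":0,"claw":0.042},{"dx":0,"dy":0,"dz":-0.07,"rx":0,"ry":0,"rz":0,"claw":0.042},{"dx":0,"dy":0,"dz":-0.11,"rx":0,"ry":0,"rz":0,"claw":0.042},{"dx":0,"dy":0,"dz":-0.15,"rx":0,"ry":0,"rz":0,"claw":0.042},{"dx":0,"dy":0,"dz":-0.19,"rx":0,"ry":0,"rz":0,"claw":0.042},{"dx":0,"dy":0,"dz":-0.2,"rx":0,"ry":0,"rz":0,"claw":0.042}]'
python3 - <<'E'
from h import *
im,KT=shot("top")
for m in models.masks_of("top","heatsink1")+models.masks_of("top","socket1"):
    ys,xs=np.nonzero(m["mask"]);c=(xs.mean(),ys.mean()); print(round(m["score"],2),m["rect"],px2w("top",c,.02,KT).round(3))
go([.54,-.18,.24],1.571)
E
```

```text
time_s: 11.53
eef_pos: [0.5991, 0.2273, 0.0391]
eef_rot: [-2.167, -2.272, 0.004]
ft_force: [-0.5, 0.2, -0.6]
finger_gap: 0.317
grip_force: 29.4
time_s: 12.37
eef_pos: [0.6012, 0.2279, 0.2488]
eef_rot: [2.162, 2.27, 0.015]
ft_force: [-0.2, -0.2, -0.0]
finger_gap: 0.48
grip_force: 0.0
0.6 [207.3, 206.5, 13.3, 8.8] [0.603 0.227 0.02 ]
0.59 [430.2, 228.1, 12.4, 9.6] [ 0.542 -0.43   0.02 ]
0.45 [345.8, 210.9, 8.3, 12.7] [ 0.587 -0.181  0.02 ]
0.45 [451.2, 240.3, 15.0, 9.1] [ 0.509 -0.494  0.02 ]
d [-0.4041 -0.0796  0.0008] cur closing yaw 0.049 rz -1.522 q6 0.13 t 12.5
```

Heatsink placed at (0.603, 0.227). Next is the socket at (0.585, -0.182), keeping this orientation.

```bash
python3 -m inch '[{"dx":-0.409,"dy":-0.036,"dz":0,"rx":0,"ry":0,"rz":0,"claw":0.055},{"dx":-0.409,"dy":-0.036,"dz":0,"rx":0,"ry":0,"rz":0,"claw":0.055},{"dx":-0.409,"dy":-0.036,"dz":0,"rx":0,"ry":0,"rz":0,"claw":0.055},{"dx":-0.409,"dy":-0.036,"dz":0,"rx":0,"ry":0,"rz":0,"claw":0.055},{"dx":-0.409,"dy":-0.036,"dz":0,"rx":0,"ry":0,"rz":0,"claw":0.055},{"dx":-0.409,"dy":-0.036,"dz":0,"rx":0,"ry":0,"rz":0,"claw":0.055},{"dx":-0.409,"dy":-0.036,"dz":0,"rx":0,"ry":0,"rz":0,"claw":0.055},{"dx":-0.409,"dy":-0.036,"dz":0,"rx":0,"ry":0,"rz":0,"claw":0.055},{"dx":-0.409,"dy":-0.036,"dz":0,"rx":0,"ry":0,"rz":0,"claw":0.055},{"dx":-0.409,"dy":-0.036,"dz":0,"rx":0,"ry":0,"rz":0,"claw":0.055},{"dx":-0.409,"dy":-0.036,"dz":0,"rx":0,"ry":0,"rz":0,"claw":0.055},{"dx":-0.409,"dy":-0.036,"dz":0,"rx":0,"ry":0,"rz":0,"claw":0.055}]'
python3 - <<'E'
from h import *
im,KT=shot("side")
for m in models.masks_of("side","socket1"):
    ys,xs=np.nonzero(m["mask"]);c=(xs.mean(),ys.mean()); print(round(m["score"],2),m["rect"],px2w("side",c,.014,KT).round(3))
go([.585,-.182,.014])
E
```

```text
time_s: 13.52
eef_pos: [0.583, -0.1842, 0.2381]
eef_rot: [-2.167, -2.269, 0.002]
ft_force: [1.0, 0.1, 0.7]
finger_gap: 0.625
grip_force: 0.0
0.79 [356.1, 348.9, 16.2, 24.3] [ 0.544 -0.431  0.014]
0.77 [357.6, 383.2, 14.4, 16.5] [ 0.513 -0.492  0.014]
0.53 [324.6, 257.4, 15.1, 12.2] [ 0.589 -0.181  0.014]
d [-0.0005  0.0019  0.2252] cur closing yaw 0.049 q6 -0.54 t 13.6
```

```bash
python3 -m inch '[{"dx":0.001,"dy":0.003,"dz":0.04,"rx":0,"ry":0,"rz":0,"claw":0.055},{"dx":0.001,"dy":0.003,"dz":0.08,"rx":0,"ry":0,"rz":0,"claw":0.055},{"dx":0.001,"dy":0.003,"dz":0.12,"rx":0,"ry":0,"rz":0,"claw":0.055},{"dx":0.001,"dy":0.003,"dz":0.15,"rx":0,"ry":0,"rz":0,"claw":0.055},{"dx":0.001,"dy":0.003,"dz":0.18,"rx":0,"ry":0,"rz":0,"claw":0.055},{"dx":0.001,"dy":0.003,"dz":0.205,"rx":0,"ry":0,"rz":0,"claw":0.055},{"dx":0.001,"dy":0.003,"dz":0.22,"rx":0,"ry":0,"rz":0,"claw":0.055},{"dx":0.001,"dy":0.003,"dz":0.225,"rx":0,"ry":0,"rz":0,"claw":0.055},{"dx":0.001,"dy":0.003,"dz":0.225,"rx":0,"ry":0,"rz":0,"claw":0.055}]'
python3 -m inch '[{"dx":0,"dy":0,"dz":0,"rx":0,"ry":0,"rz":0,"claw":0.01},{"dx":0,"dy":0,"dz":0,"rx":0,"ry":0,"rz":0,"claw":0.01},{"dx":0,"dy":0,"dz":0,"rx":0,"ry":0,"rz":0,"claw":0.01},{"dx":0,"dy":0,"dz":0,"rx":0,"ry":0,"rz":0,"claw":0.01},{"dx":0,"dy":0,"dz":0,"rx":0,"ry":0,"rz":0,"claw":0.01},{"dx":0,"dy":0,"dz":-0.03,"rx":0,"ry":0,"rz":0,"claw":0.01},{"dx":0,"dy":0,"dz":-0.07,"rx":0,"ry":0,"rz":0,"claw":0.01},{"dx":0,"dy":0,"dz":-0.11,"rx":0,"ry":0,"rz":0,"claw":0.01},{"dx":0,"dy":0,"dz":-0.15,"rx":0,"ry":0,"rz":0,"claw":0.01},{"dx":0,"dy":0,"dz":-0.19,"rx":0,"ry":0,"rz":0,"claw":0.01},{"dx":0,"dy":0,"dz":-0.21,"rx":0,"ry":0,"rz":0,"claw":0.01},{"dx":0,"dy":0,"dz":-0.21,"rx":0,"ry":0,"rz":0,"claw":0.01}]'
python3 - <<'E'
from h import *
go([.53,.227,.22],.05)
E
```

```text
time_s: 14.37
eef_pos: [0.5864, -0.1801, 0.0145]
eef_rot: [-2.163, -2.275, 0.001]
ft_force: [0.0, -0.0, 0.5]
finger_gap: 0.622
grip_force: 0.0
time_s: 15.37
eef_pos: [0.5881, -0.1823, 0.2314]
eef_rot: [2.16, 2.269, 0.004]
ft_force: [0.3, 0.0, -0.5]
finger_gap: 0.332
grip_force: 30.0
d [ 0.4117 -0.0381  0.0091] cur closing yaw 0.049 rz -0.001 q6 -0.54 t 15.4
```

```bash
python3 -m inch '[{"dx":0.412,"dy":-0.038,"dz":0,"rx":0,"ry":0,"rz":0,"claw":0.01},{"dx":0.412,"dy":-0.038,"dz":0,"rx":0,"ry":0,"rz":0,"claw":0.01},{"dx":0.412,"dy":-0.038,"dz":0,"rx":0,"ry":0,"rz":0,"claw":0.01},{"dx":0.412,"dy":-0.038,"dz":0,"rx":0,"ry":0,"rz":0,"claw":0.01},{"dx":0.412,"dy":-0.038,"dz":0,"rx":0,"ry":0,"rz":0,"claw":0.01},{"dx":0.412,"dy":-0.038,"dz":0,"rx":0,"ry":0,"rz":0,"claw":0.01},{"dx":0.412,"dy":-0.038,"dz":0,"rx":0,"ry":0,"rz":0,"claw":0.01},{"dx":0.412,"dy":-0.038,"dz":0,"rx":0,"ry":0,"rz":0,"claw":0.01},{"dx":0.412,"dy":-0.038,"dz":0,"rx":0,"ry":0,"rz":0,"claw":0.01},{"dx":0.412,"dy":-0.038,"dz":0,"rx":0,"ry":0,"rz":0,"claw":0.01},{"dx":0.412,"dy":-0.038,"dz":0,"rx":0,"ry":0,"rz":0,"claw":0.01},{"dx":0.412,"dy":-0.038,"dz":0,"rx":0,"ry":0,"rz":0,"claw":0.01}]'
python3 - <<'E'
from h import *
go([.53,.227,.04],.05)
E
```

```text
time_s: 16.37
eef_pos: [0.5278, 0.2295, 0.2246]
eef_rot: [-2.162, -2.278, 0.002]
ft_force: [0.1, 0.2, -0.5]
finger_gap: 0.332
grip_force: 30.0
d [-0.0025  0.0023  0.1846] cur closing yaw 0.052 rz 0.002 q6 0.15 t 16.4
```

```bash
python3 -m inch '[{"dx":0,"dy":0.001,"dz":0.035,"rx":0,"ry":0,"rz":0,"claw":0.01},{"dx":0,"dy":0.001,"dz":0.07,"rx":0,"ry":0,"rz":0,"claw":0.01},{"dx":0,"dy":0.001,"dz":0.105,"rx":0,"ry":0,"rz":0,"claw":0.01},{"dx":0,"dy":0.001,"dz":0.14,"rx":0,"ry":0,"rz":0,"claw":0.01},{"dx":0,"dy":0.001,"dz":0.165,"rx":0,"ry":0,"rz":0,"claw":0.01},{"dx":0,"dy":0.001,"dz":0.18,"rx":0,"ry":0,"rz":0,"claw":0.01},{"dx":0,"dy":0.001,"dz":0.185,"rx":0,"ry":0,"rz":0,"claw":0.01},{"dx":0,"dy":0.001,"dz":0.185,"rx":0,"ry":0,"rz":0,"claw":0.01}]'
python3 -m inch '[{"dx":0,"dy":0,"dz":0,"rx":0,"ry":0,"rz":0,"claw":0.042},{"dx":0,"dy":0,"dz":0,"rx":0,"ry":0,"rz":0,"claw":0.042},{"dx":0,"dy":0,"dz":0,"rx":0,"ry":0,"rz":0,"claw":0.042},{"dx":0,"dy":0,"dz":0,"rx":0,"ry":0,"rz":0,"claw":0.042},{"dx":0,"dy":0,"dz":-0.035,"rx":0,"ry":0,"rz":0,"claw":0.042},{"dx":0,"dy":0,"dz":-0.07,"rx":0,"ry":0,"rz":0,"claw":0.042},{"dx":0,"dy":0,"dz":-0.11,"rx":0,"ry":0,"rz":0,"claw":0.042},{"dx":0,"dy":0,"dz":-0.15,"rx":0,"ry":0,"rz":0,"claw":0.042},{"dx":0,"dy":0,"dz":-0.19,"rx":0,"ry":0,"rz":0,"claw":0.042},{"dx":0,"dy":0,"dz":-0.2,"rx":0,"ry":0,"rz":0,"claw":0.042}]'
python3 - <<'E'
from h import *
im,KT=shot("top")
for m in models.masks_of("top","heatsink1")+models.masks_of("top","socket1"):
    ys,xs=np.nonzero(m["mask"]);c=(xs.mean(),ys.mean()); print(round(m["score"],2),m["rect"],px2w("top",c,.02,KT).round(3),im[int(c[1])-2:int(c[1])+3,int(c[0])-2:int(c[0])+3].mean((0,1)).round())
go([.54,-.431,.24])
E
```

```text
time_s: 17.03
eef_pos: [0.5293, 0.2268, 0.0396]
eef_rot: [-2.167, -2.273, 0.004]
ft_force: [-1.0, 0.6, 0.7]
finger_gap: 0.328
grip_force: 30.0
time_s: 17.87
eef_pos: [0.5311, 0.2285, 0.2479]
eef_rot: [2.162, 2.271, 0.014]
ft_force: [1.7, 0.9, 1.7]
finger_gap: 0.474
grip_force: 0.0
0.65 [454.1, 236.6, 11.4, 15.1] [ 0.509 -0.494  0.02 ] [193. 212.  94.]
0.61 [205.1, 227.8, 12.5, 13.4] [0.532 0.231 0.02 ] [191. 211. 216.]
0.42 [429.0, 227.0, 14.6, 7.0] [ 0.541 -0.428  0.02 ] [240. 243. 239.]
d [-0.6587 -0.022   0.0007] cur closing yaw 0.049 q6 0.15 t 18.0
```

```bash
python3 -m inch '[{"dx":-0.659,"dy":-0.022,"dz":0,"rx":0,"ry":0,"rz":0,"claw":0.055},{"dx":-0.659,"dy":-0.022,"dz":0,"rx":0,"ry":0,"rz":0,"claw":0.055},{"dx":-0.659,"dy":-0.022,"dz":0,"rx":0,"ry":0,"rz":0,"claw":0.055},{"dx":-0.659,"dy":-0.022,"dz":0,"rx":0,"ry":0,"rz":0,"claw":0.055},{"dx":-0.659,"dy":-0.022,"dz":0,"rx":0,"ry":0,"rz":0,"claw":0.055},{"dx":-0.659,"dy":-0.022,"dz":0,"rx":0,"ry":0,"rz":0,"claw":0.055},{"dx":-0.659,"dy":-0.022,"dz":0,"rx":0,"ry":0,"rz":0,"claw":0.055},{"dx":-0.659,"dy":-0.022,"dz":0,"rx":0,"ry":0,"rz":0,"claw":0.055},{"dx":-0.659,"dy":-0.022,"dz":0,"rx":0,"ry":0,"rz":0,"claw":0.055},{"dx":-0.659,"dy":-0.022,"dz":0,"rx":0,"ry":0,"rz":0,"claw":0.055},{"dx":-0.659,"dy":-0.022,"dz":0,"rx":0,"ry":0,"rz":0,"claw":0.055},{"dx":-0.659,"dy":-0.022,"dz":0,"rx":0,"ry":0,"rz":0,"claw":0.055}]'
python3 - <<'E'
from h import *
go([.541,-.43,.24],.05)
E
```

```text
time_s: 19.02
eef_pos: [0.5366, -0.2736, 0.2382]
eef_rot: [-2.164, -2.272, 0.001]
ft_force: [0.5, -0.1, 0.1]
finger_gap: 0.621
grip_force: 0.0
d [-0.1564 -0.0032 -0.0022] cur closing yaw 0.049 rz -0.001 q6 -0.71 t 19.0
```

```bash
python3 -m inch '[{"dx":-0.156,"dy":-0.003,"dz":0,"rx":0,"ry":0,"rz":0,"claw":0.055},{"dx":-0.156,"dy":-0.003,"dz":0,"rx":0,"ry":0,"rz":0,"claw":0.055},{"dx":-0.156,"dy":-0.003,"dz":0,"rx":0,"ry":0,"rz":0,"claw":0.055},{"dx":-0.156,"dy":-0.003,"dz":0,"rx":0,"ry":0,"rz":0,"claw":0.055},{"dx":-0.156,"dy":-0.003,"dz":0,"rx":0,"ry":0,"rz":0,"claw":0.055},{"dx":-0.156,"dy":-0.003,"dz":0,"rx":0,"ry":0,"rz":0,"claw":0.055}]'
python3 - <<'E'
from h import *
im,KT=shot("side")
for m in models.masks_of("side","socket1"):
    ys,xs=np.nonzero(m["mask"]);c=(xs.mean(),ys.mean()); print(round(m["score"],2),m["rect"],px2w("side",c,.014,KT).round(3),im[int(c[1])-2:int(c[1])+3,int(c[0])-2:int(c[0])+3].mean((0,1)).round())
go([.541,-.43,.014],.05)
E
```

```text
time_s: 19.52
eef_pos: [0.5413, -0.4288, 0.2371]
eef_rot: [-2.165, -2.269, -0.001]
ft_force: [-0.7, 1.2, 0.5]
finger_gap: 0.626
grip_force: 0.0
0.8 [357.4, 348.1, 15.7, 22.4] [ 0.544 -0.43   0.014] [182. 194. 185.]
0.55 [358.3, 384.1, 13.2, 14.3] [ 0.514 -0.491  0.014] [112. 126.  76.]
d [-0.0037 -0.001   0.2251] cur closing yaw 0.050 rz -0.000 q6 -0.89 t 19.6
```

```bash
python3 -m inch '[{"dx":-0.002,"dy":0.001,"dz":0.04,"rx":0,"ry":0,"rz":0,"claw":0.055},{"dx":-0.002,"dy":0.001,"dz":0.08,"rx":0,"ry":0,"rz":0,"claw":0.055},{"dx":-0.002,"dy":0.001,"dz":0.12,"rx":0,"ry":0,"rz":0,"claw":0.055},{"dx":-0.002,"dy":0.001,"dz":0.15,"rx":0,"ry":0,"rz":0,"claw":0.055},{"dx":-0.002,"dy":0.001,"dz":0.18,"rx":0,"ry":0,"rz":0,"claw":0.055},{"dx":-0.002,"dy":0.001,"dz":0.205,"rx":0,"ry":0,"rz":0,"claw":0.055},{"dx":-0.002,"dy":0.001,"dz":0.22,"rx":0,"ry":0,"rz":0,"claw":0.055},{"dx":-0.002,"dy":0.001,"dz":0.225,"rx":0,"ry":0,"rz":0,"claw":0.055},{"dx":-0.002,"dy":0.001,"dz":0.225,"rx":0,"ry":0,"rz":0,"claw":0.055}]'
python3 -m inch '[{"dx":0,"dy":0,"dz":0,"rx":0,"ry":0,"rz":0,"claw":0.01},{"dx":0,"dy":0,"dz":0,"rx":0,"ry":0,"rz":0,"claw":0.01},{"dx":0,"dy":0,"dz":0,"rx":0,"ry":0,"rz":0,"claw":0.01},{"dx":0,"dy":0,"dz":0,"rx":0,"ry":0,"rz":0,"claw":0.01},{"dx":0,"dy":0,"dz":0,"rx":0,"ry":0,"rz":0,"claw":0.01},{"dx":0,"dy":0,"dz":-0.03,"rx":0,"ry":0,"rz":0,"claw":0.01},{"dx":0,"dy":0,"dz":-0.07,"rx":0,"ry":0,"rz":0,"claw":0.01},{"dx":0,"dy":0,"dz":-0.11,"rx":0,"ry":0,"rz":0,"claw":0.01},{"dx":0,"dy":0,"dz":-0.15,"rx":0,"ry":0,"rz":0,"claw":0.01},{"dx":0,"dy":0,"dz":-0.19,"rx":0,"ry":0,"rz":0,"claw":0.01},{"dx":0,"dy":0,"dz":-0.21,"rx":0,"ry":0,"rz":0,"claw":0.01},{"dx":0,"dy":0,"dz":-0.21,"rx":0,"ry":0,"rz":0,"claw":0.01}]'
python3 - <<'E'
from h import *
go([.469,.227,.22],.05)
E
```

```text
time_s: 20.37
eef_pos: [0.5434, -0.4289, 0.0153]
eef_rot: [-2.164, -2.275, -0.0]
ft_force: [-0.1, 0.1, -0.4]
finger_gap: 0.625
grip_force: 0.0
time_s: 21.37
eef_pos: [0.5442, -0.4307, 0.2321]
eef_rot: [2.16, 2.268, -0.001]
ft_force: [-0.4, -0.1, 0.4]
finger_gap: 0.329
grip_force: 30.0
d [ 0.6607 -0.0429  0.0068] cur closing yaw 0.049 rz -0.001 q6 -0.89 t 21.4
```

```bash
python3 -m inch '[{"dx":0.661,"dy":-0.044,"dz":0,"rx":0,"ry":0,"rz":0,"claw":0.01},{"dx":0.661,"dy":-0.044,"dz":0,"rx":0,"ry":0,"rz":0,"claw":0.01},{"dx":0.661,"dy":-0.044,"dz":0,"rx":0,"ry":0,"rz":0,"claw":0.01},{"dx":0.661,"dy":-0.044,"dz":0,"rx":0,"ry":0,"rz":0,"claw":0.01},{"dx":0.661,"dy":-0.044,"dz":0,"rx":0,"ry":0,"rz":0,"claw":0.01},{"dx":0.661,"dy":-0.044,"dz":0,"rx":0,"ry":0,"rz":0,"claw":0.01},{"dx":0.661,"dy":-0.044,"dz":0,"rx":0,"ry":0,"rz":0,"claw":0.01},{"dx":0.661,"dy":-0.044,"dz":0,"rx":0,"ry":0,"rz":0,"claw":0.01},{"dx":0.661,"dy":-0.044,"dz":0,"rx":0,"ry":0,"rz":0,"claw":0.01},{"dx":0.661,"dy":-0.044,"dz":0,"rx":0,"ry":0,"rz":0,"claw":0.01},{"dx":0.661,"dy":-0.044,"dz":0,"rx":0,"ry":0,"rz":0,"claw":0.01},{"dx":0.661,"dy":-0.044,"dz":0,"rx":0,"ry":0,"rz":0,"claw":0.01}]'
python3 - <<'E'
from h import *
go([.468,.227,.22],.05)
E
```

```text
time_s: 22.37
eef_pos: [0.4846, 0.0688, 0.2249]
eef_rot: [-2.166, -2.274, 0.001]
ft_force: [1.6, -0.4, -0.3]
finger_gap: 0.331
grip_force: 30.0
d [ 0.1588 -0.0088  0.005 ] cur closing yaw 0.049 rz -0.001 q6 -0.15 t 22.4
```

```bash
python3 -m inch '[{"dx":0.158,"dy":-0.009,"dz":0,"rx":0,"ry":0,"rz":0,"claw":0.01},{"dx":0.158,"dy":-0.009,"dz":0,"rx":0,"ry":0,"rz":0,"claw":0.01},{"dx":0.158,"dy":-0.009,"dz":0,"rx":0,"ry":0,"rz":0,"claw":0.01},{"dx":0.158,"dy":-0.009,"dz":0,"rx":0,"ry":0,"rz":0,"claw":0.01},{"dx":0.158,"dy":-0.009,"dz":0,"rx":0,"ry":0,"rz":0,"claw":0.01},{"dx":0.158,"dy":-0.009,"dz":0,"rx":0,"ry":0,"rz":0,"claw":0.01}]'
python3 - <<'E'
from h import *
go([.468,.227,.04],.05)
E
```

```text
time_s: 22.87
eef_pos: [0.4681, 0.2253, 0.2247]
eef_rot: [-2.162, -2.278, 0.002]
ft_force: [-0.3, -0.1, -0.6]
finger_gap: 0.333
grip_force: 30.0
d [0.0018 0.0002 0.1847] cur closing yaw 0.052 rz 0.002 q6 0.17 t 22.9
```

```bash
python3 -m inch '[{"dx":0.002,"dy":0,"dz":0.035,"rx":0,"ry":0,"rz":0,"claw":0.01},{"dx":0.002,"dy":0,"dz":0.07,"rx":0,"ry":0,"rz":0,"claw":0.01},{"dx":0.002,"dy":0,"dz":0.105,"rx":0,"ry":0,"rz":0,"claw":0.01},{"dx":0.002,"dy":0,"dz":0.14,"rx":0,"ry":0,"rz":0,"claw":0.01},{"dx":0.002,"dy":0,"dz":0.165,"rx":0,"ry":0,"rz":0,"claw":0.01},{"dx":0.002,"dy":0,"dz":0.18,"rx":0,"ry":0,"rz":0,"claw":0.01},{"dx":0.002,"dy":0,"dz":0.185,"rx":0,"ry":0,"rz":0,"claw":0.01},{"dx":0.002,"dy":0,"dz":0.185,"rx":0,"ry":0,"rz":0,"claw":0.01}]'
python3 -m inch '[{"dx":0,"dy":0,"dz":0,"rx":0,"ry":0,"rz":0,"claw":0.042},{"dx":0,"dy":0,"dz":0,"rx":0,"ry":0,"rz":0,"claw":0.042},{"dx":0,"dy":0,"dz":0,"rx":0,"ry":0,"rz":0,"claw":0.042},{"dx":0,"dy":0,"dz":0,"rx":0,"ry":0,"rz":0,"claw":0.042},{"dx":0,"dy":0,"dz":-0.035,"rx":0,"ry":0,"rz":0,"claw":0.042},{"dx":0,"dy":0,"dz":-0.07,"rx":0,"ry":0,"rz":0,"claw":0.042},{"dx":0,"dy":0,"dz":-0.11,"rx":0,"ry":0,"rz":0,"claw":0.042},{"dx":0,"dy":0,"dz":-0.15,"rx":0,"ry":0,"rz":0,"claw":0.042},{"dx":0,"dy":0,"dz":-0.19,"rx":0,"ry":0,"rz":0,"claw":0.042},{"dx":-0.03,"dy":0,"dz":-0.2,"rx":0,"ry":0,"rz":0,"claw":0.042},{"dx":-0.07,"dy":0,"dz":-0.2,"rx":0,"ry":0,"rz":0,"claw":0.042},{"dx":-0.11,"dy":0,"dz":-0.2,"rx":0,"ry":0,"rz":0,"claw":0.042}]'
python3 - <<'E'
from h import *
t,_=shot("top"); s,_=shot("side"); w,_=shot("wrist")
g=cv2.resize
cv2.imwrite("pics/mix2.png",np.vstack([t[90:],np.hstack([g(s,(320,200)),g(w,(320,200))])]))
go([.497,.055,.235],1.61)
E
```

```text
time_s: 23.53
eef_pos: [0.4685, 0.2251, 0.0397]
eef_rot: [-2.167, -2.273, 0.003]
ft_force: [0.6, 0.0, -0.4]
finger_gap: 0.328
grip_force: 30.0
time_s: 24.53
eef_pos: [0.4741, 0.1156, 0.2422]
eef_rot: [2.162, 2.276, 0.003]
ft_force: [0.1, 0.3, -0.1]
finger_gap: 0.48
grip_force: 0.0
d [-0.0604  0.0199  0.0063] cur closing yaw 0.045 rz -1.565 q6 -0.05 t 24.7
```

View pics/mix2.png

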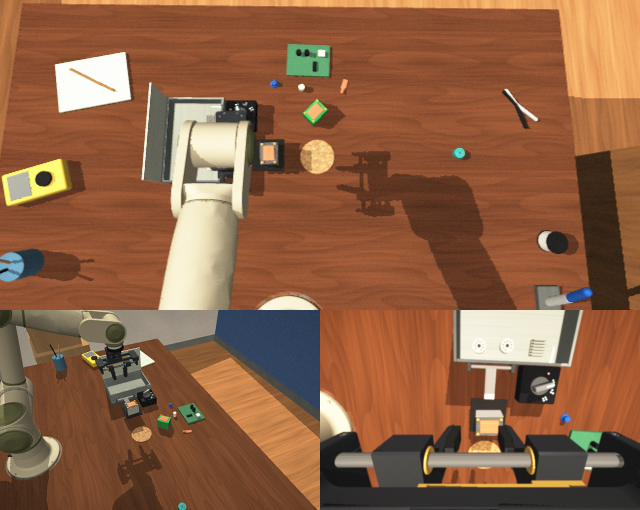

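All three parts are inside the box (wrist inset: sockets at (479,346) and (507,346), heatsink at (537,347)). The desk has no parts left, the transformer is on the pad and the lid is up. I'll fetch the transformer, gripping across its 60 mm side.

```bash
python3 -m inch '[{"dx":-0.03,"dy":0.01,"dz":0,"rx":0,"ry":0,"rz":0,"claw":0.088},{"dx":-0.058,"dy":0.02,"dz":0.01,"rx":0,"ry":0,"rz":0,"claw":0.088},{"dx":-0.058,"dy":0.02,"dz":0.04,"rx":0,"ry":0,"rz":0,"claw":0.088},{"dx":-0.058,"dy":0.02,"dz":0.07,"rx":0,"ry":0,"rz":0,"claw":0.088},{"dx":-0.058,"dy":0.02,"dz":0.1,"rx":0,"ry":0,"rz":0,"claw":0.088}]'
python3 - <<'E'
from h import *
im,KT=shot("wrist","w6.png"); go([.497,.0575,.068],.04)
E
```

```text
time_s: 25.1
eef_pos: [0.4972, 0.0601, 0.1399]
eef_rot: [2.165, 2.275, 0.001]
ft_force: [0.6, -0.1, 0.1]
finger_gap: 0.826
grip_force: 0.0
d [-0.0032  0.003   0.0664] cur closing yaw 0.050 rz 0.010 q6 -0.16 t 25.1
```

View pics/w6.png

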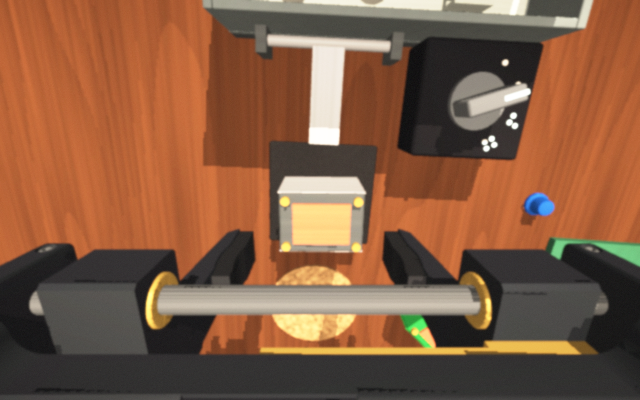

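The transformer is centred between the fingers at (321,213). The dial pointer points right at (525,93), which is the second mark.

```bash
python3 -m inch '[{"dx":-0.002,"dy":0.001,"dz":0.025,"rx":0,"ry":0,"rz":0,"claw":0.088},{"dx":-0.002,"dy":0.001,"dz":0.045,"rx":0,"ry":0,"rz":0,"claw":0.088},{"dx":-0.002,"dy":0.001,"dz":0.06,"rx":0,"ry":0,"rz":0,"claw":0.088},{"dx":-0.002,"dy":0.001,"dz":0.071,"rx":0,"ry":0,"rz":0,"claw":0.088},{"dx":-0.002,"dy":0.001,"dz":0.071,"rx":0,"ry":0,"rz":0,"claw":0.088},{"dx":-0.002,"dy":0.001,"dz":0.071,"rx":0,"ry":0,"rz":0,"claw":0.04},{"dx":-0.002,"dy":0.001,"dz":0.071,"rx":0,"ry":0,"rz":0,"claw":0.04},{"dx":-0.002,"dy":0.001,"dz":0.071,"rx":0,"ry":0,"rz":0,"claw":0.04},{"dx":-0.002,"dy":0.001,"dz":0.071,"rx":0,"ry":0,"rz":0,"claw":0.04},{"dx":-0.002,"dy":0.001,"dz":0.071,"rx":0,"ry":0,"rz":0,"claw":0.04},{"dx":-0.002,"dy":0.001,"dz":0.071,"rx":0,"ry":0,"rz":0,"claw":0.04}]'
```

```text
time_s: 26.07
eef_pos: [0.4987, 0.0575, 0.0705]
eef_rot: [2.166, 2.274, 0.002]
ft_force: [-0.1, 1.2, 4.8]
finger_gap: 0.678
grip_force: 30.0
```

```bash
python3 -m inch '[{"dx":0,"dy":0,"dz":-0.012,"rx":0,"ry":0,"rz":0,"claw":0.04},{"dx":0,"dy":0,"dz":-0.025,"rx":0,"ry":0,"rz":0,"claw":0.04},{"dx":0,"dy":0,"dz":-0.04,"rx":0,"ry":0,"rz":0,"claw":0.04},{"dx":0,"dy":0,"dz":-0.06,"rx":0,"ry":0,"rz":0,"claw":0.04},{"dx":0,"dy":0,"dz":-0.08,"rx":0,"ry":0,"rz":0,"claw":0.04},{"dx":0,"dy":0,"dz":-0.08,"rx":0,"ry":0,"rz":0,"claw":0.04}]'
python3 - <<'E'
from h import *
im,KT=shot("top")
for m in models.masks_of("top","coaster")[:2]:
    x,y,w,h=m["rect"]; print(m["score"],px2w("top",(x+w/2,y+h/2),.003,KT).round(4))
go([.497,-.086,.09]); go([.497,-.086,.0345])
E
```

```text
time_s: 26.57
eef_pos: [0.499, 0.0574, 0.152]
eef_rot: [2.164, 2.273, 0.003]
ft_force: [1.2, -0.2, -8.3]
finger_gap: 0.677
grip_force: 30.0
0.95 [ 0.4954 -0.0789  0.003 ]
d [-0.1433 -0.0074  0.0586] cur closing yaw 0.049 q6 -0.17 t 26.7
d [-0.1433 -0.0074  0.1141] cur closing yaw 0.049 q6 -0.17 t 26.7
```

```bash
python3 -m inch '[{"dx":-0.03,"dy":-0.002,"dz":0,"rx":0,"ry":0,"rz":0,"claw":0.04},{"dx":-0.07,"dy":-0.004,"dz":0,"rx":0,"ry":0,"rz":0,"claw":0.04},{"dx":-0.11,"dy":-0.006,"dz":0,"rx":0,"ry":0,"rz":0,"claw":0.04},{"dx":-0.141,"dy":-0.007,"dz":0,"rx":0,"ry":0,"rz":0,"claw":0.04},{"dx":-0.141,"dy":-0.007,"dz":0.03,"rx":0,"ry":0,"rz":0,"claw":0.04},{"dx":-0.141,"dy":-0.007,"dz":0.06,"rx":0,"ry":0,"rz":0,"claw":0.04},{"dx":-0.141,"dy":-0.007,"dz":0.085,"rx":0,"ry":0,"rz":0,"claw":0.04},{"dx":-0.141,"dy":-0.007,"dz":0.1,"rx":0,"ry":0,"rz":0,"claw":0.04},{"dx":-0.141,"dy":-0.007,"dz":0.11,"rx":0,"ry":0,"rz":0,"claw":0.04},{"dx":-0.141,"dy":-0.007,"dz":0.115,"rx":0,"ry":0,"rz":0,"claw":0.04},{"dx":-0.141,"dy":-0.007,"dz":0.115,"rx":0,"ry":0,"rz":0,"claw":0.04}]'
```

```text
time_s: 27.58
eef_pos: [0.4972, -0.0834, 0.034]
eef_rot: [-2.164, -2.274, 0.002]
ft_force: [0.4, 0.4, -8.0]
finger_gap: 0.678
grip_force: 30.0
```

Still carrying it, about 1 mm up; I'll set it down, release and rise.

```bash
python3 -m inch '[{"dx":0,"dy":0,"dz":0.0015,"rx":0,"ry":0,"rz":0,"claw":0.04},{"dx":0,"dy":0,"dz":0.0015,"rx":0,"ry":0,"rz":0,"claw":0.04},{"dx":0,"dy":0,"dz":0.0015,"rx":0,"ry":0,"rz":0,"claw":0.088},{"dx":0,"dy":0,"dz":0.0015,"rx":0,"ry":0,"rz":0,"claw":0.088},{"dx":0,"dy":0,"dz":0.0015,"rx":0,"ry":0,"rz":0,"claw":0.088},{"dx":0,"dy":0,"dz":0.0015,"rx":0,"ry":0,"rz":0,"claw":0.088},{"dx":0,"dy":0,"dz":-0.03,"rx":0,"ry":0,"rz":0,"claw":0.088},{"dx":0,"dy":0,"dz":-0.07,"rx":0,"ry":0,"rz":0,"claw":0.088},{"dx":0,"dy":0,"dz":-0.11,"rx":0,"ry":0,"rz":0,"claw":0.088},{"dx":0,"dy":0,"dz":-0.15,"rx":0,"ry":0,"rz":0,"claw":0.088},{"dx":0,"dy":0,"dz":-0.17,"rx":0,"ry":0,"rz":0,"claw":0.088}]'
python3 - <<'E'
from h import *
go([.565,.12,.2],-1.24)
E
```

```text
time_s: 28.5
eef_pos: [0.4991, -0.084, 0.2098]
eef_rot: [2.162, 2.271, 0.004]
ft_force: [0.0, -0.1, 0.0]
finger_gap: 1.0
grip_force: 0.0
d [0.2006 0.0758 0.0096] cur closing yaw 0.049 rz 1.289 q6 -0.45 t 28.5
```

```bash
python3 -m inch '[{"dx":0.017,"dy":0.006,"dz":0,"rx":0,"ry":0,"rz":0.12,"claw":0.06},{"dx":0.035,"dy":0.013,"dz":0,"rx":0,"ry":0,"rz":0.24,"claw":0.06},{"dx":0.053,"dy":0.02,"dz":0,"rx":0,"ry":0,"rz":0.36,"claw":0.06},{"dx":0.071,"dy":0.027,"dz":0,"rx":0,"ry":0,"rz":0.48,"claw":0.06},{"dx":0.089,"dy":0.034,"dz":0,"rx":0,"ry":0,"rz":0.6,"claw":0.06},{"dx":0.107,"dy":0.04,"dz":0,"rx":0,"ry":0,"rz":0.72,"claw":0.06},{"dx":0.125,"dy":0.047,"dz":0,"rx":0,"ry":0,"rz":0.84,"claw":0.06},{"dx":0.143,"dy":0.054,"dz":0,"rx":0,"ry":0,"rz":0.96,"claw":0.06},{"dx":0.161,"dy":0.06,"dz":0,"rx":0,"ry":0,"rz":1.08,"claw":0.06},{"dx":0.18,"dy":0.068,"dz":0,"rx":0,"ry":0,"rz":1.2,"claw":0.06},{"dx":0.2,"dy":0.076,"dz":0.01,"rx":0,"ry":0,"rz":1.27,"claw":0.06},{"dx":0.2,"dy":0.076,"dz":0.01,"rx":0,"ry":0,"rz":1.27,"claw":0.06}]'
python3 - <<'E'
from h import *
im,KT=shot("wrist"); s,_=shot("side")
K=KT
cv2.imwrite("pics/mix3.png",np.vstack([cv2.resize(im[0:240],(640,240)),s[60:300]])); go([.614,.145,.2])
for m in models.masks_of("wrist","dial")[:3]: print(m["score"],m["rect"])
# model check: project the pod top corners and dial for assumed pose
E
```

```text
time_s: 29.5
eef_pos: [0.5642, 0.1225, 0.1934]
eef_rot: [-3.093, -0.546, 0.002]
ft_force: [0.2, 0.6, -1.1]
finger_gap: 0.681
grip_force: 0.0
d [ 0.0556 -0.0063 -0.0055] cur closing yaw -1.218 q6 1.22 t 29.6
0.6 [291.0, 109.2, 42.2, 46.2]
```

View pics/mix3.png

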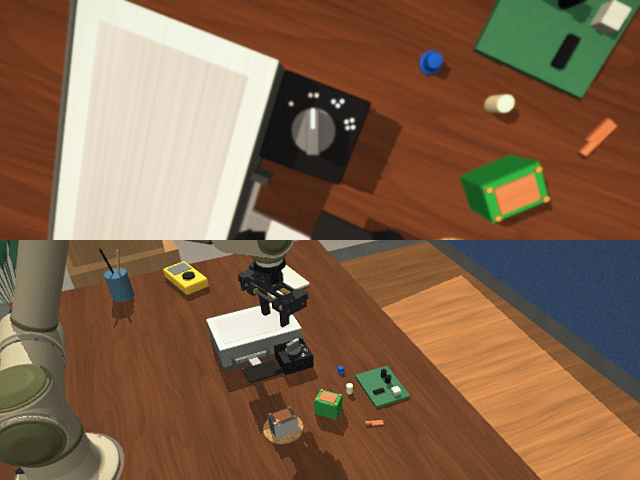

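The lid is shut and the transformer is on the coaster. The dial disc is at (313,132), with its bar aligned with the tool's x and pointing at two dots.

```bash
python3 - <<'E'
from h import *
p=px2w("wrist",(313,132),.052); print(p, px2w("wrist",(313.5,109),.075),px2w("wrist",(313,152),.075))
go([p[0],p[1],.066])
E
```

```text
[0.61199976 0.14207035 0.052     ] [0.63221289 0.14843769 0.075     ] [0.59706039 0.1362234  0.075     ]
d [ 0.0528 -0.0049  0.1289] cur closing yaw -1.219 q6 1.22 t 29.6
```

```bash
python3 -m inch '[{"dx":0.03,"dy":-0.005,"dz":0,"rx":0,"ry":0,"rz":0,"claw":0.03},{"dx":0.0535,"dy":-0.005,"dz":0.01,"rx":0,"ry":0,"rz":0,"claw":0.03},{"dx":0.0535,"dy":-0.005,"dz":0.02,"rx":0,"ry":0,"rz":0,"claw":0.03},{"dx":0.0535,"dy":-0.005,"dz":0.04,"rx":0,"ry":0,"rz":0,"claw":0.03},{"dx":0.0535,"dy":-0.005,"dz":0.07,"rx":0,"ry":0,"rz":0,"claw":0.03},{"dx":0.0535,"dy":-0.005,"dz":0.095,"rx":0,"ry":0,"rz":0,"claw":0.03},{"dx":0.0535,"dy":-0.005,"dz":0.115,"rx":0,"ry":0,"rz":0,"claw":0.03},{"dx":0.0535,"dy":-0.005,"dz":0.125,"rx":0,"ry":0,"rz":0,"claw":0.03},{"dx":0.0535,"dy":-0.005,"dz":0.128,"rx":0,"ry":0,"rz":0,"claw":0.03},{"dx":0.0535,"dy":-0.005,"dz":0.128,"rx":0,"ry":0,"rz":0,"claw":0.03}]'
python3 -m inch '[{"dx":0,"dy":0,"dz":0,"rx":0,"ry":0,"rz":0,"claw":0.005},{"dx":0,"dy":0,"dz":0,"rx":0,"ry":0,"rz":0,"claw":0.005},{"dx":0,"dy":0,"dz":0,"rx":0,"ry":0,"rz":0,"claw":0.005},{"dx":0,"dy":0,"dz":0,"rx":0,"ry":0,"rz":0,"claw":0.005},{"dx":0,"dy":0,"dz":0,"rx":0,"ry":0,"rz":0,"claw":0.005}]'
```

```text
time_s: 30.48
eef_pos: [0.6127, 0.1422, 0.067]
eef_rot: [3.094, 0.546, -0.0]
ft_force: [0.1, 0.7, 0.1]
finger_gap: 0.342
grip_force: 0.0
time_s: 30.9
eef_pos: [0.6124, 0.1453, 0.0682]
eef_rot: [-3.09, -0.547, -0.002]
ft_force: [-4.5, 12.5, 4.2]
finger_gap: 0.139
grip_force: 30.0
```

```bash
python3 -m inch '[{"dx":0,"dy":-0.003,"dz":0,"rx":0,"ry":0,"rz":0.08,"claw":0.005},{"dx":0,"dy":-0.003,"dz":0,"rx":0,"ry":0,"rz":0.18,"claw":0.005},{"dx":0,"dy":-0.003,"dz":0,"rx":0,"ry":0,"rz":0.28,"claw":0.005},{"dx":0,"dy":-0.003,"dz":0,"rx":0,"ry":0,"rz":0.38,"claw":0.005},{"dx":0,"dy":-0.003,"dz":0,"rx":0,"ry":0,"rz":0.48,"claw":0.005},{"dx":0,"dy":-0.003,"dz":0,"rx":0,"ry":0,"rz":0.58,"claw":0.005},{"dx":0,"dy":-0.003,"dz":0,"rx":0,"ry":0,"rz":0.66,"claw":0.005},{"dx":0,"dy":-0.003,"dz":0,"rx":0,"ry":0,"rz":0.7,"claw":0.005},{"dx":0,"dy":-0.003,"dz":0,"rx":0,"ry":0,"rz":0.7,"claw":0.005},{"dx":0,"dy":-0.003,"dz":0,"rx":0,"ry":0,"rz":0.7,"claw":0.005}]'
python3 -m inch '[{"dx":0,"dy":0,"dz":0,"rx":0,"ry":0,"rz":0,"claw":0.032},{"dx":0,"dy":0,"dz":0,"rx":0,"ry":0,"rz":0,"claw":0.032},{"dx":0,"dy":0,"dz":0,"rx":0,"ry":0,"rz":0,"claw":0.032},{"dx":0,"dy":0,"dz":0,"rx":0,"ry":0,"rz":0,"claw":0.032},{"dx":0,"dy":0,"dz":-0.03,"rx":0,"ry":0,"rz":0,"claw":0.032},{"dx":0,"dy":0,"dz":-0.07,"rx":0,"ry":0,"rz":0,"claw":0.032},{"dx":-0.02,"dy":0,"dz":-0.11,"rx":0,"ry":0,"rz":0,"claw":0.032},{"dx":-0.05,"dy":0,"dz":-0.13,"rx":0,"ry":0,"rz":0,"claw":0.032},{"dx":-0.05,"dy":0,"dz":-0.13,"rx":0,"ry":0,"rz":0,"claw":0.032}]'
python3 - <<'E'
from h import *
im,KT=shot("wrist"); s,_=shot("side"); go([.6,.1,.2])
cv2.imwrite("pics/mix4.png",np.vstack([im[0:240],s[60:300]]))
E
```

```text
time_s: 31.73
eef_pos: [0.6123, 0.1467, 0.0682]
eef_rot: [-3.092, 0.547, -0.004]
ft_force: [0.5, 5.6, 2.3]
finger_gap: 0.133
grip_force: 30.0
time_s: 32.48
eef_pos: [0.5634, 0.1645, 0.2024]
eef_rot: [-3.092, 0.544, -0.011]
ft_force: [0.3, 0.8, 0.8]
finger_gap: 0.363
grip_force: 0.0
d [ 0.0548  0.047  -0.0022] cur closing yaw -1.920 q6 2.00 t 32.6
```

View pics/mix4.png

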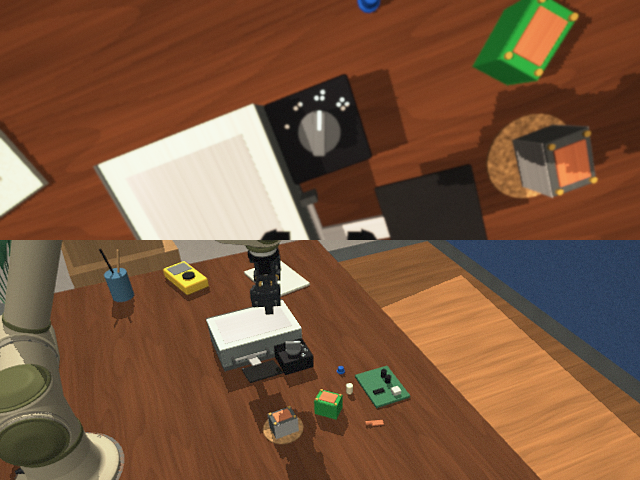

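The pointer sits at the three dots, the lid is shut, and the transformer stands on its coaster. The arm is clear of everything.

```bash
python3 -c "
from plant import ticket
print(ticket.hand_in())"
```

```text
the job is handed in; nothing more can be done
None
```

I handed the job in after about 33 s of robot time; by the last pictures, the heatsink and both white sockets are in the box, the lid is shut, the transformer stands on its coaster and the dial is at three dots, but the hand-in gave no verdict.

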